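Load the soldering jig from the plate magazine and lock it down with its clamp

ROBOT

A 7-joint arm with a two-finger parallel gripper is mounted at the origin on the work surface. World frame = base frame: x ahead of the robot, y to its left, z up, the work surface at z = 0. Lengths are in m, angles in degrees, forces in N, time in s.
With the tool pointing down it reaches from about 0.4 to 0.875 m from the base axis. Payload 4.4 kg.
Tool frame: the origin (TCP) lies at the very end of the fingers, on their centre line; the grasp point (between the pads) lies 19 mm behind it; z points along the fingers, y is the line along which they close (so a half turn about z gives the same grasp; the last joint's range is limited). The gripper opens to 85 mm and grips with 20 to 120 N. Pads are 22 mm wide; open, the fingers measure 114 mm over their backs; the gripper's body (76 mm by 85 mm) begins 54 mm behind the grasp point. The pads swing forward as they close: fully open they stand 13 mm farther back than shut.
Start: joints at [-80.776, 36.005, 2.206, 86.941, -1.547, 57.084, -1.146], TCP at [0.146, 0.633, 0.231] pointing down, gripper open.
Joint ranges: [-175.42, 175.42], [-21.48, 121.26], [-71.46, 75.88], [10.55, 141.38], [-63.04, 243.04], [13.31, 113.54], [-168.57, 168.57]. Speed limits (degrees/s): [147.25, 147.25, 180, 180, 180, 180, 180].

INTERFACE

Orientations are given as a 3x3 rotation matrix whose columns are the frame's x, y, z axes.
In Python, from rig import env, read_camera, calibration, models gives the robot as it stands.
- The arm moves only by the tool arm_command, never from a script. Its argument "moves" is a list of rows, each a list of 4 numbers: the shift along the tool's x, y, z in cm, then the turn about the tool's z in rad. A call has 1 to 10 rows; each row is the pose to reach, as a shift and turn from the pose commanded when the call began, along the tool's axes at that moment; what a row does not reach only later rows make up. A row lasts 1/12 s, in which the tool goes at most 41.7 mm and 7.16 degrees, less where a joint would pass 70% of its speed; a pose out of reach is approached as far as the arm can. A call with a gripper value outside its range is refused whole. "claw" is the gripper's target within -1 to 1 (fully open at 1, half-way at 0, shut at -1), set as the call begins (left out, the last holds). The fingers move at their own pace and stop on an object; the grip force is fixed at half the most. Time passes only in rows, so rows that repeat a pose let the fingers close. It gives the time, the measured TCP pose, the force, the opening and the grip force at its end, in the units of the state.
- env.get_obs(): the state, without advancing time (a new reading comes with each control period).
- read_camera(name): name is "side" or "top"; returns (picture, depth): 420x560x3 uint8, red, green, blue; 420x560 float32, m along the optical axis (not along the pixel's ray), 0 where there is no reading.
- calibration(name): a dict with "fx", "fy", "cx", "cy" (pixels), "dist" ([k1, k2, p1, p2, k3] as OpenCV has them; the pictures are not rectified), "R" (3x3) and "t" (3): a world point X has camera coordinates R X + t. Camera axes: x right, y down, z forward; pixel columns grow to the right and rows downward; lengths in m; the calibration is good to about 2 mm. A picture is of the moment at which its call begins. calibration takes no time and is no camera call.
- env.finish_job(): hands the job in; it is judged then, once.
Trained networks look in the newest picture that a camera, given by its name, has taken for a name from the list of things; names that differ only in an ending like _2 or _b are one class to them, and where a whole thing is asked for, a point or a joint stands for the part that bears it (a point fixed in the world has none). Each returns a list of dicts, best first, with "p" (0 to 1); they miss things now and then, are a little off and sometimes report something else, mostly with a low value. They report only what shows in the picture. A call takes as long as a camera call.
- models.silhouettes(query, camera): "pixels" (420x560 bool, what is visible of it).
- models.mark_of(query, camera): "centre" ([x, y, z] in m, in world coordinates, good to about 4 mm: a listed point, or the origin of a listed thing).
The state is a dict: "clock": time; "joint_pos": joint angles; "qd": joint speeds; "joint_efforts": joint torques, N m; "eef_pos": TCP position; "orientation": TCP orientation; "force": force on the tool from outside, world axes, zero at the start; "torque": the same for the moment, N m; "width": opening from 0.0 (shut) to 1.0 (fully open); "finger_force": force on a finger pad.
Only numpy, scipy, OpenCV 4.12 (cv2) and the standard library are available. Lean on these libraries where they do the work, as an engineer would, in place of code of your own. Each camera call takes 0.05 s, during which the arm holds its last target. There are 200 camera calls.

TASK

Get the soldering jig ready: give every empty nest a heat-spreader plate, taking the plates one at a time from the bottom of the gravity magazine (push its slide fully in to bring out the bottom plate, let the slide come home, draw the plate out so that the stack drops) and seating each flat between its pins. When all four nests are full, pick the larger hold-down clamp out of the parts bin and lay it grip-up along the jig, on top of the plates, with both ends of its spine down in the end notches, and swing both latches shut over them. Leave the plates that are not needed inside the magazine with its slide home, and do not disturb the circuit boards lying on the bench.

Things in the scene. Friction and masses are not known exactly. Their poses are not given: they have to be found in the camera images.
- magazine: fixed vertical plate magazine, clear side windows, black refill lid (shut, stays shut). Origin on the bench under the stack's centre; its -x axis is the exit direction, z up. Column outside 75 x 59 mm, top 79 mm above the bench; inside 67 x 47 mm, floor 24 mm above the bench. Front gate: outer face at x = -36.5 mm, exit gap below it 16 mm high, so only the bottom plate comes out
- exit_ledge (a point): middle of the top of the exit ledge, 24 mm above the bench (level with the stack floor), at x = -71 mm of the magazine; 70 mm long, only 26 mm wide, so a plate overhangs it 9 mm each side (below is only an 8 mm foot plate, 90 mm wide). A plate must be drawn along -x until its centre is past x = -70 mm before it is clear of the gate and can be lifted; the stack then drops one plate
- slide (a joint): push slide of the magazine (m): 0 = home, 0.035 = fully in, towards the exit (-x of the magazine). Fully in, it has shoved the bottom plate out of the gate by about 29 mm (plate centre near x = -33 mm), its rear end still under the stack. A spring (4 to 6 N) brings it home when let go; pushing takes about 10 N. It must be home for the stack to drop
- slide_knob (a point): centre of the slide's round black knob, 22 mm diameter, upright, from 35 to 70 mm above the bench, on the magazine's x axis behind the column: x = +92 mm at home, +57 mm when fully in. Can be gripped from above
- jig: fixed black soldering jig, 210 x 160 mm, base 10 mm thick; origin underside centre. Nests in two rows along its x. Plates lie on 26 mm wide beds, top 18 mm above the bench, 64 mm side along x, located with 2.5 mm play by 5 mm high ribs at their ends and four 6 mm pins beside each nest (24 mm either side of its middle, rising 5 mm above the bed); between the pins the plate's sides are free for fingers
- nest1 (a point): nest 1 of the jig, at x = -36, y = -37 mm of it: where the centre of a seated plate lies, 24 mm above the bench; x as the jig's
- nest2 (a point): nest 2 of the jig, at x = 36, y = -37 mm of it: where the centre of a seated plate lies, 24 mm above the bench; x as the jig's
- nest3 (a point): nest 3 of the jig, at x = -36, y = 37 mm of it: where the centre of a seated plate lies, 24 mm above the bench; x as the jig's
- nest4 (a point): nest 4 of the jig, at x = 36, y = 37 mm of it: where the centre of a seated plate lies, 24 mm above the bench; x as the jig's
- clamp_home (a point): over the jig's middle, 62 mm above the bench: where the centre of the clamp's grip lies when the clamp is down on the plates with both spine ends in the end notches; x as the jig's. At each end of the jig's x axis a bracket 46 mm high has a notch 20 mm wide for the spine's end, closed outside with 3.5 mm play lengthwise
- plate1_c (a point): centre of an aluminium heat-spreader plate 64 (its x) x 44 (y) x 12 mm (z), 90 g, stacked in the magazine at the start, lowest
- plate2_c (a point): centre of an aluminium heat-spreader plate 64 (its x) x 44 (y) x 12 mm (z), 90 g, stacked in the magazine at the start
- plate3_c (a point): centre of an aluminium heat-spreader plate 64 (its x) x 44 (y) x 12 mm (z), 90 g, stacked in the magazine at the start
- plate4_c (a point): centre of an aluminium heat-spreader plate 64 (its x) x 44 (y) x 12 mm (z), 90 g, stacked in the magazine at the start, highest (present in some starts only)
- loaded1_c (a point): centre of a like plate that already lies in nest 1 at the start (present in some starts only)
- loaded4_c (a point): centre of a like plate that already lies in nest 4 at the start (present in some starts only)
- latch_near (a joint): swing latch at the jig's -x end (rad): 0 = shut, its flat arm pointing along the jig's -y right across the notch, over the end of the clamp's spine; it grows as the arm swings outwards, away from the jig (clockwise seen from above), to 1.9. Stays where it is left (about 1 N at the knob). Upright pivot at x = -85, y = 30 mm of the jig; arm 50 to 56 mm above the bench, just clear of the seated clamp's spine (top at 48 mm)
- latch_near_knob (a point): centre of the upright black knob at the end of the latch arm at the jig's -x end: 14 mm diameter, 56 to 80 mm above the bench, 30 mm from the pivot. Can be gripped from above
- latch_far (a joint): swing latch at the jig's +x end (rad): 0 = shut, its flat arm pointing along the jig's -y right across the notch, over the end of the clamp's spine; it grows as the arm swings outwards, away from the jig (anticlockwise seen from above), to 1.9. Stays where it is left (about 1 N at the knob). Upright pivot at x = +85, y = 30 mm of the jig; arm 50 to 56 mm above the bench, just clear of the seated clamp's spine (top at 48 mm)
- latch_far_knob (a point): centre of the upright black knob at the end of the latch arm at the jig's +x end: 14 mm diameter, 56 to 80 mm above the bench, 30 mm from the pivot. Can be gripped from above
- bin: fixed blue parts bin, 230 x 220 mm, 32 mm high, 4 mm walls and floor; origin underside centre. Holds the wanted clamp, a smaller clamp of the same shape (spine 120 mm, for another jig), a bracket and a finned heat sink
- clamp_grip (a point): centre of the black grip of the large hold-down clamp: aluminium spine 170 x 14 x 12 mm along x with two cross arms 88 mm long (36 mm either side of the middle), each with two 6 mm high rubber feet, and on top of the middle an upright grip 32 (x) x 16 (y) x 28 mm (z). This point is 32 mm above the underside of the feet, 14 mm below the grip's top. Lies in the bin, grip up; about 180 g
- pcb_a: one populated green circuit board, 110 x 80 mm, about 20 mm tall, lying on the bench; not to be disturbed. Origin: under its middle
- pcb_b: another populated green circuit board, 110 x 80 mm, about 20 mm tall, lying on the bench; not to be disturbed. Origin: under its middle

How it is judged (in metres and radians):
On the way, in this order (a step that is already met when the one before it is completed fails the run):
1. all four nests of the jig hold a plate, seated flat (((distance between plate1_c and nest1 below 0.007 m and angle between the z axis of plate1_c and the z axis of jig, either way round below 0.06 rad) or (distance between plate2_c and nest1 below 0.007 m and angle between the z axis of plate2_c and the z axis of jig, either way round below 0.06 rad) or (distance between plate3_c and nest1 below 0.007 m and angle between the z axis of plate3_c and the z axis of jig, either way round below 0.06 rad) or (distance between plate4_c and nest1 below 0.007 m and angle between the z axis of plate4_c and the z axis of jig, either way round below 0.06 rad) or (distance between loaded1_c and nest1 below 0.007 m and angle between the z axis of loaded1_c and the z axis of jig, either way round below 0.06 rad) or (distance between loaded4_c and nest1 below 0.007 m and angle between the z axis of loaded4_c and the z axis of jig, either way round below 0.06 rad)) and ((distance between plate1_c and nest2 below 0.007 m and angle between the z axis of plate1_c and the z axis of jig, either way round below 0.06 rad) or (distance between plate2_c and nest2 below 0.007 m and angle between the z axis of plate2_c and the z axis of jig, either way round below 0.06 rad) or (distance between plate3_c and nest2 below 0.007 m and angle between the z axis of plate3_c and the z axis of jig, either way round below 0.06 rad) or (distance between plate4_c and nest2 below 0.007 m and angle between the z axis of plate4_c and the z axis of jig, either way round below 0.06 rad) or (distance between loaded1_c and nest2 below 0.007 m and angle between the z axis of loaded1_c and the z axis of jig, either way round below 0.06 rad) or (distance between loaded4_c and nest2 below 0.007 m and angle between the z axis of loaded4_c and the z axis of jig, either way round below 0.06 rad)) and ((distance between plate1_c and nest3 below 0.007 m and angle between the z axis of plate1_c and the z axis of jig, either way round below 0.06 rad) or (distance between plate2_c and nest3 below 0.007 m and angle between the z axis of plate2_c and the z axis of jig, either way round below 0.06 rad) or (distance between plate3_c and nest3 below 0.007 m and angle between the z axis of plate3_c and the z axis of jig, either way round below 0.06 rad) or (distance between plate4_c and nest3 below 0.007 m and angle between the z axis of plate4_c and the z axis of jig, either way round below 0.06 rad) or (distance between loaded1_c and nest3 below 0.007 m and angle between the z axis of loaded1_c and the z axis of jig, either way round below 0.06 rad) or (distance between loaded4_c and nest3 below 0.007 m and angle between the z axis of loaded4_c and the z axis of jig, either way round below 0.06 rad)) and ((distance between plate1_c and nest4 below 0.007 m and angle between the z axis of plate1_c and the z axis of jig, either way round below 0.06 rad) or (distance between plate2_c and nest4 below 0.007 m and angle between the z axis of plate2_c and the z axis of jig, either way round below 0.06 rad) or (distance between plate3_c and nest4 below 0.007 m and angle between the z axis of plate3_c and the z axis of jig, either way round below 0.06 rad) or (distance between plate4_c and nest4 below 0.007 m and angle between the z axis of plate4_c and the z axis of jig, either way round below 0.06 rad) or (distance between loaded1_c and nest4 below 0.007 m and angle between the z axis of loaded1_c and the z axis of jig, either way round below 0.06 rad) or (distance between loaded4_c and nest4 below 0.007 m and angle between the z axis of loaded4_c and the z axis of jig, either way round below 0.06 rad))), for 0.2 s.
2. the large clamp lies on the plates with both ends in the notches (distance between clamp_grip and clamp_home below 0.008 m and angle between the x axis of clamp_grip and the x axis of jig, either way round below 0.06 rad and angle between clamp_grip's own z axis and vertical below 0.08 rad), for 0.2 s.
3. both latches are shut over the clamp's ends (value of joint each of latch_near, latch_far below 0.12 rad), for 0.2 s.
At the end, for the whole second after the job is handed in: Every nest holds a flat plate (centre within 7 mm, 0.06 rad); the large clamp's grip is within 8 mm of its home point, in line within 0.06 rad, upright within 0.08 rad; latches under 0.12 rad; other plates inside the magazine (within 10 mm of its middle); slide under 5 mm (all of step 1 and all of step 2 and all of step 3 and ((x of plate1_c in the frame of magazine between -0.01 and 0.01 m and y of plate1_c in the frame of magazine between -0.01 and 0.01 m) or (distance between plate1_c and nest1 below 0.007 m and angle between the z axis of plate1_c and the z axis of jig, either way round below 0.06 rad) or (distance between plate1_c and nest2 below 0.007 m and angle between the z axis of plate1_c and the z axis of jig, either way round below 0.06 rad) or (distance between plate1_c and nest3 below 0.007 m and angle between the z axis of plate1_c and the z axis of jig, either way round below 0.06 rad) or (distance between plate1_c and nest4 below 0.007 m and angle between the z axis of plate1_c and the z axis of jig, either way round below 0.06 rad)) and ((x of plate2_c in the frame of magazine between -0.01 and 0.01 m and y of plate2_c in the frame of magazine between -0.01 and 0.01 m) or (distance between plate2_c and nest1 below 0.007 m and angle between the z axis of plate2_c and the z axis of jig, either way round below 0.06 rad) or (distance between plate2_c and nest2 below 0.007 m and angle between the z axis of plate2_c and the z axis of jig, either way round below 0.06 rad) or (distance between plate2_c and nest3 below 0.007 m and angle between the z axis of plate2_c and the z axis of jig, either way round below 0.06 rad) or (distance between plate2_c and nest4 below 0.007 m and angle between the z axis of plate2_c and the z axis of jig, either way round below 0.06 rad)) and ((x of plate3_c in the frame of magazine between -0.01 and 0.01 m and y of plate3_c in the frame of magazine between -0.01 and 0.01 m) or (distance between plate3_c and nest1 below 0.007 m and angle between the z axis of plate3_c and the z axis of jig, either way round below 0.06 rad) or (distance between plate3_c and nest2 below 0.007 m and angle between the z axis of plate3_c and the z axis of jig, either way round below 0.06 rad) or (distance between plate3_c and nest3 below 0.007 m and angle between the z axis of plate3_c and the z axis of jig, either way round below 0.06 rad) or (distance between plate3_c and nest4 below 0.007 m and angle between the z axis of plate3_c and the z axis of jig, either way round below 0.06 rad)) and ((x of plate4_c in the frame of magazine between -0.01 and 0.01 m and y of plate4_c in the frame of magazine between -0.01 and 0.01 m) or (distance between plate4_c and nest1 below 0.007 m and angle between the z axis of plate4_c and the z axis of jig, either way round below 0.06 rad) or (distance between plate4_c and nest2 below 0.007 m and angle between the z axis of plate4_c and the z axis of jig, either way round below 0.06 rad) or (distance between plate4_c and nest3 below 0.007 m and angle between the z axis of plate4_c and the z axis of jig, either way round below 0.06 rad) or (distance between plate4_c and nest4 below 0.007 m and angle between the z axis of plate4_c and the z axis of jig, either way round below 0.06 rad)) and ((distance between loaded1_c and nest1 below 0.007 m and angle between the z axis of loaded1_c and the z axis of jig, either way round below 0.06 rad) or (distance between loaded1_c and nest2 below 0.007 m and angle between the z axis of loaded1_c and the z axis of jig, either way round below 0.06 rad) or (distance between loaded1_c and nest3 below 0.007 m and angle between the z axis of loaded1_c and the z axis of jig, either way round below 0.06 rad) or (distance between loaded1_c and nest4 below 0.007 m and angle between the z axis of loaded1_c and the z axis of jig, either way round below 0.06 rad)) and ((distance between loaded4_c and nest1 below 0.007 m and angle between the z axis of loaded4_c and the z axis of jig, either way round below 0.06 rad) or (distance between loaded4_c and nest2 below 0.007 m and angle between the z axis of loaded4_c and the z axis of jig, either way round below 0.06 rad) or (distance between loaded4_c and nest3 below 0.007 m and angle between the z axis of loaded4_c and the z axis of jig, either way round below 0.06 rad) or (distance between loaded4_c and nest4 below 0.007 m and angle between the z axis of loaded4_c and the z axis of jig, either way round below 0.06 rad)) and value of joint slide below 0.005 m); the robot touches nothing.
It fails at once if pcb a is disturbed (moved more than 30 mm) (distance of pcb_a from where it was at the start of the episode above 0.03 m).
It fails at once if pcb b is disturbed (moved more than 30 mm) (distance of pcb_b from where it was at the start of the episode above 0.03 m).
Of loaded1, loaded4, plate4 only 1 to 2 are there at a start; the rules pass over those that are not, and their reading is None.
At some moment in a run one of clamp, small_clamp may be knocked a few centimetres aside while the robot is not near it.
Once in a run the grip may slacken for a moment while it holds something.
It also fails if it takes over 210 s, if anything falls off the work surface, if the arm or the gripper's body presses on something with over 40 N, if the wrist force passes 120 N, or if a joint passes its speed limit or range.

## Working session

There is one attempt and no reset: what is moved stays moved. The work goes in short steps, Python scripts to look and compute and a tool call to move; the robot and the scene stay as the last step left them, time stands still between calls to the robot, and variables do not carry over. Pictures are saved under pics/ and viewed, at most 14 in all, crops included, and the job is handed in when it is done.

Besides the shell and the picture viewer there is one more tool, called after ">>>" by a JSON object that holds its "name" and its "arguments". arm_command: Moves the arm, as the interface text tells. Its arguments: {"type":"object","properties":{"moves":{"type":"array"},"claw":{"type":"number"}},"required":["moves"]}

```bash
ls; mkdir -p pics; cat > h.py <<'E'
import numpy as np, cv2
from rig import env, read_camera, calibration, models
def marks(names,cam):
    for n in names:
        r=models.mark_of(n,cam)
        print(cam,n,[(round(d['p'],2),np.round(d['centre'],4).tolist()) for d in r[:4]])
def save(img,f): cv2.imwrite(f,cv2.cvtColor(img,cv2.COLOR_RGB2BGR))
E
python3 - <<'E'
from h import *
o=env.get_obs(); print(o['clock'],o['eef_pos'],o['orientation'],o['width'])
ims=[]
for c in("top","side"):
    i,d=read_camera(c); save(i,f"pics/{c}0.png")
    k=calibration(c); print(c,k['R'],k['t'],-np.array(k['R']).T@k['t'],k['fx'])
    marks(["magazine","exit_ledge","slide_knob","jig","nest1","nest4","plate1_c","loaded1_c","latch_near_knob","latch_far_knob","clamp_grip","bin","pcb_a"],c)
E
```

```text
pics
0.0 [0.14596894 0.63274359 0.23039767] [[-9.74395755e-01  2.24839407e-01 -3.91822243e-04]
 [ 2.24839745e-01  9.74393980e-01 -1.86026643e-03]
 [-3.64719665e-05 -1.90073293e-03 -9.99998193e-01]] 0.9982189288904806
top [[-0.00524937 -0.99987626  0.0148294 ]
 [-0.99812611  0.00433494 -0.06103666]
 [ 0.06096482 -0.01512201 -0.99802536]] [0.02080494 0.52823059 1.08723956] [0.46106659 0.03495377 1.11702556] 466.90328107248223
top magazine [(0.77, [0.5529, -0.2506, 0.0004])]
top exit_ledge [(0.61, [0.5086, -0.0122, 0.0249]), (0.6, [0.5529, -0.1813, 0.0227])]
top slide_knob [(0.83, [0.5536, -0.3458, 0.0533]), (0.6, [0.4982, 0.0637, 0.0233]), (0.2, [0.5788, -0.0046, 0.024])]
top jig [(0.93, [0.5416, 0.0274, -0.0017])]
top nest1 [(0.96, [0.5768, -0.0048, 0.023]), (0.93, [0.4968, 0.0644, 0.0242]), (0.79, [0.5724, 0.0676, 0.0237]), (0.72, [0.5148, -0.0115, 0.0227])]
top nest4 [(0.96, [0.5768, -0.0048, 0.023]), (0.93, [0.4968, 0.0644, 0.0242]), (0.79, [0.5724, 0.0676, 0.0237]), (0.72, [0.5148, -0.0115, 0.0227])]
top plate1_c [(0.28, [0.3253, -0.1814, -0.0052]), (0.18, [0.5535, -0.3457, 0.0539
[... 839 characters left out ...]
88, -0.0009]), (0.24, [0.5714, 0.0713, 0.0223])]
side nest1 [(0.98, [0.4968, 0.0586, 0.0235]), (0.71, [0.5705, 0.0692, 0.0234]), (0.7, [0.5069, -0.0112, 0.0215])]
side nest4 [(0.98, [0.4968, 0.0586, 0.0235]), (0.71, [0.5705, 0.0692, 0.0234]), (0.7, [0.5069, -0.0112, 0.0215])]
side plate1_c []
side loaded1_c [(0.93, [0.5085, -0.0143, 0.0221])]
side latch_near_knob [(0.67, [0.4252, 0.033, 0.0683])]
side latch_far_knob [(0.64, [0.6499, 0.0638, 0.0678]), (0.61, [0.5472, -0.1787, 0.0208])]
side clamp_grip [(0.78, [0.5484, 0.3673, 0.0351])]
side bin [(0.58, [0.558, 0.3167, -0.0002])]
side pcb_a [(0.78, [0.7084, -0.3382, 0.002]), (0.67, [0.5078, -0.0139, 0.0249]), (0.62, [0.3273, -0.1809, 0.0035])]
```

View pics/top0.png

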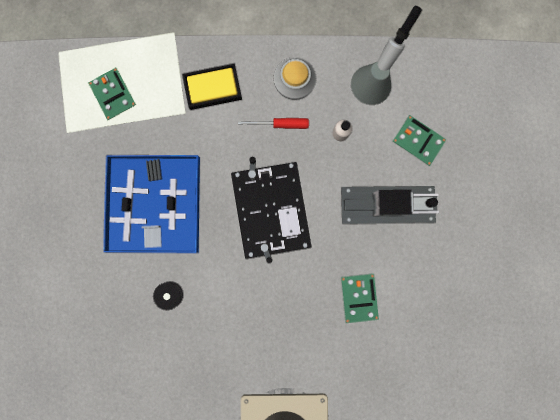

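View pics/side0.png

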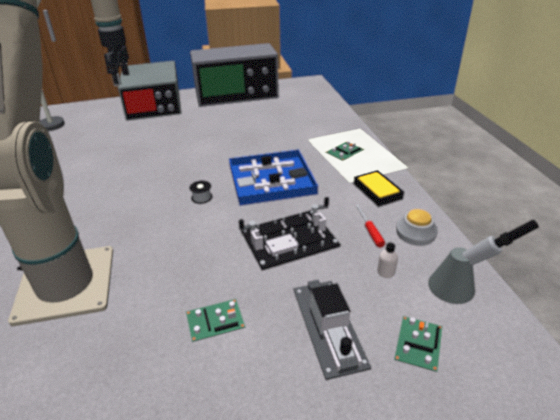

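The jig sits at about (272,210) in the top picture with one plate in nest 1 (290,222). The magazine is at (390,204) with its exit to the left. In the bin, the large clamp is at (127,205) and the small one at (171,203). Next I refine the poses from enlarged crops.

```bash
cat >> h.py <<'E'
def proj(P,cam):
    k=calibration(cam); K=np.array([[k['fx'],0,k['cx']],[0,k['fy'],k['cy']],[0,0,1.]])
    R=np.array(k['R'],float)
    return cv2.projectPoints(np.array(P,float).reshape(-1,1,3),cv2.Rodrigues(R)[0],np.array(k['t'],float),K,np.array(k['dist'],float))[0].reshape(-1,2)
def back(px,z,cam):
    k=calibration(cam); K=np.array([[k['fx'],0,k['cx']],[0,k['fy'],k['cy']],[0,0,1.]])
    R=np.array(k['R'],float); C=-R.T@np.array(k['t'])
    u=cv2.undistortPoints(np.array(px,float).reshape(-1,1,2),K,np.array(k['dist'],float)).reshape(-1,2)
    d=np.c_[u,np.ones(len(u))]@R
    s=(z-C[2])/d[:,2]; return C+s[:,None]*d
def frame(c,a): # 2d pose -> func local->world
    R=np.array([[np.cos(a),-np.sin(a)],[np.sin(a),np.cos(a)]])
    return lambda x,y,z: np.array([*(np.array(c)+R@[x,y]),z])
E
python3 - <<'E'
from h import *
i,d=read_camera("top")
a=i[150:270,220:320]; b=i[175:235,330:450]
A=cv2.resize(a,None,fx=4.5,fy=4.5,interpolation=cv2.INTER_CUBIC)
save(A,"pics/jigc.png")
B=cv2.resize(b,None,fx=6,fy=6,interpolation=cv2.INTER_CUBIC)
save(B,"pics/magc.png")
E
```

```text
(no output)
```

View pics/jigc.png

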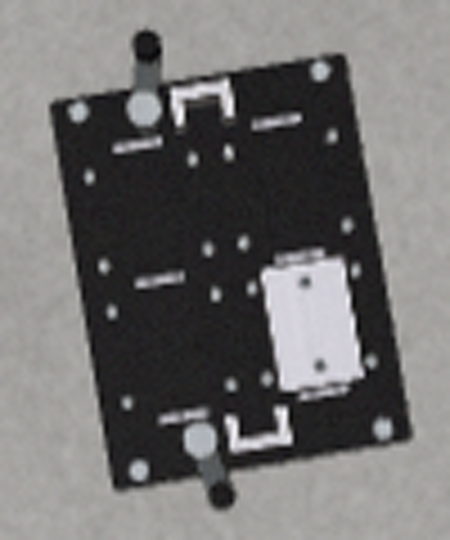

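View pics/magc.png

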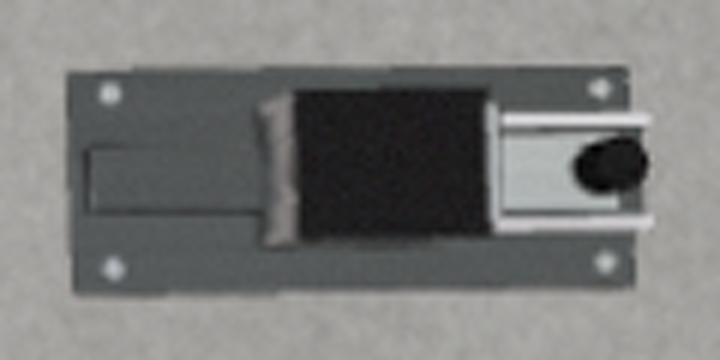

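```bash
cat > fit.py <<'E'
from h import *
from scipy.optimize import least_squares
i,d=read_camera("top"); g=cv2.cvtColor(i,cv2.COLOR_RGB2GRAY).astype(float)
def orig(p,x0,y0,s): return np.array([x0,y0])+(np.array(p,float)+.5)/s-.5
def ref(p,r=2,inv=False):
    u,v=np.round(p).astype(int); w=g[v-r:v+r+1,u-r:u+r+1]; w=np.clip(w-np.percentile(w,45),0,None)
    yy,xx=np.mgrid[v-r:v+r+1,u-r:u+r+1]; return np.array([(w*xx).sum(),(w*yy).sum()])/w.sum()
pins={4:[(90,177),(104,266),(193,159),(208,249)],2:[(229,152),(243,243),(332,136),(347,225)],3:[(112,312),(127,403),(216,294),(231,384)],1:[(252,288),(267,379),(356,270),(371,361)]}
N={1:(-.036,-.037),2:(.036,-.037),3:(-.036,.037),4:(.036,.037)}
S=[(1,1),(-1,1),(1,-1),(-1,-1)]
obs=[];loc=[]
for n in pins:
    for p,s in zip(pins[n],S):
        o=orig(p,220,150,4.5); obs.append(ref(o) if n!=1 else o); loc.append((N[n],s))
obs=back(np.array(obs),.023,"top")[:,:2]
def pred(q): 
    f=frame(q[:2],q[2]); return np.array([f(n[0]+.024*s[0],n[1]+q[3]*s[1],0)[:2] for n,s in loc])
r=least_squares(lambda q:(pred(q)-obs).ravel()*1e3,[.543,.028,.15,.026],loss='soft_l1')
print("jig",r.x,"rms mm",np.sqrt(np.mean(r.fun**2)), np.rad2deg(r.x[2]))
print(np.round((pred(r.x)-obs)*1e3,1).tolist())
f=frame(r.x[:2],r.x[2])
for n in N: print(n,f(*N[n],.024))
m=lambda ps,z: back([orig(p,330,175,6) for p in ps],z,"top")
print("screws",m([(110,94),(600,88),(113,268),(606,262)],.008))
print("ledge end",m([(88,150),(90,211)],.024), "knob", m([(619,163)],.07),"lid",m([(295,90),(297,238),(488,90),(490,234)],.079))
E
python3 fit.py
```

```text
jig [0.53958277 0.0296862  0.16421192 0.0274844 ] rms mm 0.16801510963641664 9.40865000986718
[[0.2, 0.0], [-0.3, -0.2], [0.1, -0.2], [0.0, 0.0], [-0.2, -0.0], [-0.0, -0.3], [0.3, 0.0], [-0.1, -0.2], [-0.1, -0.0], [-0.1, 0.1], [0.0, -0.1], [-0.1, -0.1], [0.1, 0.3], [0.2, -0.0], [-0.1, 0.5], [0.1, 0.1]]
1 [ 0.51011563 -0.01270115  0.024     ]
2 [ 0.58114705 -0.00093096  0.024     ]
3 [0.49801849 0.06030336 0.024     ]
4 [0.56904991 0.07207356 0.024     ]
screws [[ 0.58554747 -0.15597409  0.008     ]
 [ 0.58776244 -0.35614844  0.008     ]
 [ 0.51588782 -0.15610629  0.008     ]
 [ 0.51729914 -0.35671342  0.008     ]]
ledge end [[ 0.5616197  -0.14414888  0.024     ]
 [ 0.53755988 -0.14458215  0.024     ]] knob [[ 0.55192393 -0.34091238  0.07      ]] lid [[ 0.5789702  -0.21383075  0.079     ]
 [ 0.52327922 -0.21347477  0.079     ]
 [ 0.5789035  -0.28772845  0.079     ]
 [ 0.52446534 -0.28714882  0.079     ]]
```

The pins fit to 0.17 mm rms: jig at (0.5396, 0.0297), yaw 9.4°, with nest 1 loaded and nests 2, 3 and 4 empty. The magazine origin is about (0.5515, -0.2505), with the exit along +y. I start moving.

```bash
cat > to.py <<'E'
# usage: to.py x y z yaw_of_tool_y_deg  -> shift in cm / turn rad from present pose
import sys; from h import *
o=env.get_obs(); R=np.array(o['orientation']); x,y,z,a=map(float,sys.argv[1:5])
d=R.T@(np.array([x,y,z])-o['eef_pos'])*100
cur=np.degrees(np.arctan2(R[1,1],R[0,1])); t=(cur-a+180)%360-180
print("shift",d.round(2),"turn",round(np.radians(t),3),"t",round(o['clock'],2),"tcp",np.round(o['eef_pos'],4),"yaw",round(cur,2),"F",np.round(o['force'],1),"w",round(o['width']*85,1),"ff",o['finger_force'],"q7",round(o['joint_pos'][6],1))
E
```

>>> {"name": "arm_command", "arguments": {"moves": [[-42,-24.5,0,1.335],[-42,-24.5,0,1.335],[-42,-24.5,0,1.335],[-42,-24.5,0,1.335],[-42,-24.5,0,1.335],[-42,-24.5,0,1.335],[-42,-24.5,0,1.335],[-42,-24.5,0,1.335],[-42,-24.5,0,1.335],[-42,-24.5,0,1.335]], "claw": -1}}

```text
clock: 2.33
eef_pos: [0.4508, 0.3465, 0.2317]
orientation: [[-0.088, 0.996, 0.0], [0.996, 0.088, 0.001], [0.001, 0.0, -1.0]]
force: [0.8, 1.4, -0.1]
width: -0.002
finger_force: 0.0
```

```bash
python3 to.py 0.5515 -0.385 0.17 0.5
```

```text
shift [-73.76   3.59   6.11] turn 0.079 t 2.33 tcp [0.4508 0.3465 0.2317] yaw 5.05 F [ 0.8  1.4 -0.1] w -0.2 ff 0.0 q7 -21.2
```

>>> {"name": "arm_command", "arguments": {"moves": [[-73.8,3.6,0,0.08],[-73.8,3.6,0,0.08],[-73.8,3.6,0,0.08],[-73.8,3.6,0,0.08],[-73.8,3.6,0,0.08],[-73.8,3.6,0,0.08],[-73.8,3.6,0,0.08],[-73.8,3.6,0,0.08],[-73.8,3.6,0,0.08],[-73.8,3.6,0,0.08]]}}

```text
clock: 3.17
eef_pos: [0.509, -0.0665, 0.2316]
orientation: [[-0.014, 1.0, 0.001], [1.0, 0.014, 0.0], [0.0, 0.001, -1.0]]
force: [0.7, 1.4, 0.4]
width: -0.005
finger_force: 0.0
```

```bash
python3 to.py 0.5515 -0.385 0.05 0.5
```

```text
shift [-31.92   3.78  18.15] turn 0.006 t 3.17 tcp [ 0.509  -0.0665  0.2316] yaw 0.82 F [0.7 1.4 0.4] w -0.4 ff 0.0 q7 20.3
```

>>> {"name": "arm_command", "arguments": {"moves": [[-31.9,3.8,2,0],[-31.9,3.8,2,0],[-31.9,3.8,2,0],[-31.9,3.8,2,0],[-31.9,3.8,2,0],[-31.9,3.8,2,0],[-31.9,3.8,2,0],[-31.9,3.8,2,0],[-31.9,3.8,10,0],[-31.9,3.8,14,0]]}}

```text
clock: 4.0
eef_pos: [0.5523, -0.3881, 0.1294]
orientation: [[-0.01, 1.0, 0.006], [1.0, 0.01, -0.006], [-0.006, 0.006, -1.0]]
force: [0.7, 1.7, -0.8]
width: 0.003
finger_force: 0.0
```

>>> {"name": "arm_command", "arguments": {"moves": [[0,0,4,0],[0,0,4,0],[0,0,4,0]]}}

```text
clock: 4.25
eef_pos: [0.55, -0.382, 0.0862]
orientation: [[-0.014, 1.0, -0.004], [1.0, 0.014, 0.003], [0.003, -0.004, -1.0]]
force: [0.7, 0.1, 0.3]
width: -0.003
finger_force: 0.0
```

```bash
python3 to.py 0.5515 -0.3275 0.05 0.5
```

```text
shift [5.44 0.24 3.64] turn 0.005 t 4.25 tcp [ 0.55   -0.382   0.0862] yaw 0.8 F [0.7 0.1 0.3] w -0.2 ff 0.0 q7 50.1
```

>>> {"name": "arm_command", "arguments": {"moves": [[0,0.1,3.6,0],[0,0.1,3.6,0],[0,0.1,3.6,0],[1,0.1,3.6,0],[1,0.1,3.6,0]]}}

```text
clock: 4.67
eef_pos: [0.5542, -0.3716, 0.0551]
orientation: [[-0.016, 1.0, 0.004], [1.0, 0.016, -0.0], [-0.0, 0.004, -1.0]]
force: [-0.5, 0.7, 0.2]
width: -0.001
finger_force: 0.0
```

```bash
python3 to.py 0.5515 -0.3275 0.05 0.5
```

```text
shift [ 4.41 -0.21  0.5 ] turn 0.007 t 4.67 tcp [ 0.5542 -0.3716  0.0551] yaw 0.89 F [-0.5  0.7  0.2] w -0.1 ff 0.0 q7 50.4
```

>>> {"name": "arm_command", "arguments": {"moves": [[1,-0.2,0.5,0],[2,-0.2,0.5,0],[3,-0.2,0.5,0],[3.7,-0.2,0.5,0],[4.0,-0.2,0.5,0],[4.2,-0.2,0.5,0],[4.2,-0.2,0.5,0],[4.2,-0.2,0.5,0]]}}

```text
clock: 5.33
eef_pos: [0.551, -0.3346, 0.0491]
orientation: [[-0.013, 1.0, 0.005], [1.0, 0.013, -0.007], [-0.007, 0.005, -1.0]]
force: [0.9, -7.3, 0.9]
width: -0.0
finger_force: 3.3
```

```bash
python3 to.py 0.5515 -0.3275 0.05 0.5; python3 - <<'E'
from h import *
i,d=read_camera("top"); save(cv2.resize(i[160:260,320:450],None,fx=5,fy=5),"pics/push1.png")
marks(["slide_knob","plate1_c"],"top"); read_camera("side");marks(["slide_knob","plate1_c"],"side")
E
```

```text
shift [ 0.71  0.06 -0.1 ] turn 0.004 t 5.33 tcp [ 0.551  -0.3346  0.0491] yaw 0.74 F [ 0.9 -7.3  0.9] w -0.0 ff 3.2773472073313314 q7 48.7
top slide_knob [(0.46, [0.5535, -0.3149, 0.0543]), (0.18, [0.7119, -0.3362, -0.0008])]
top plate1_c [(0.59, [0.5535, -0.219, 0.0298]), (0.55, [0.5101, -0.0109, 0.0246])]
side slide_knob [(0.46, [0.5532, -0.3115, 0.0531])]
side plate1_c [(0.35, [0.3303, -0.1833, 0.002]), (0.17, [0.7075, -0.3435, 0.0033])]
```

View pics/push1.png

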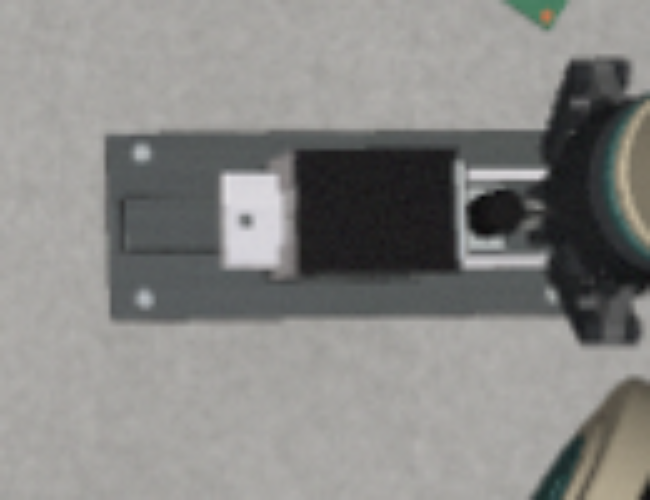

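The picture shows the plate coming out of the gate, front edge at crop (220,220), about 3–4 mm short of fully in. I push a little further until the force rises.

>>> {"name": "arm_command", "arguments": {"moves": [[0.3,0,0,0],[0.5,0,0,0],[0.5,0,0,0],[0.5,0,0,0]]}}

```text
clock: 5.97
eef_pos: [0.551, -0.3302, 0.0491]
orientation: [[-0.013, 1.0, 0.005], [1.0, 0.013, -0.008], [-0.008, 0.005, -1.0]]
force: [1.1, -7.5, 1.6]
width: 0.003
finger_force: 3.7
```

>>> {"name": "arm_command", "arguments": {"moves": [[0.3,0,0,0],[0.3,0,0,0],[0.3,0,0,0]]}}

```text
clock: 6.22
eef_pos: [0.551, -0.33, 0.0493]
orientation: [[-0.011, 1.0, 0.006], [1.0, 0.012, -0.012], [-0.013, 0.006, -1.0]]
force: [2.5, -11.9, -2.5]
width: -0.001
finger_force: 5.9
```

>>> {"name": "arm_command", "arguments": {"moves": [[-2,0,0,0],[-4,0,0,0],[-5.5,0,0,0],[-5.5,0,-4,0],[-5.5,0,-8,0],[-4,0,-9,0],[0,0,-9,0],[4,0,-9,0],[8,0,-9,0],[12.9,0,-9,0]]}}

```text
clock: 7.05
eef_pos: [0.5473, -0.1989, 0.1377]
orientation: [[-0.014, 1.0, 0.001], [1.0, 0.014, 0.001], [0.001, 0.001, -1.0]]
force: [0.8, 0.4, -0.8]
width: -0.002
finger_force: 0.0
```

>>> {"name": "arm_command", "arguments": {"moves": [[0,0,0,0],[0,0,0,0],[0,0,0,0],[0,0,0,0]], "claw": 1}}

```text
clock: 7.38
eef_pos: [0.5476, -0.2027, 0.1375]
orientation: [[-0.012, 1.0, 0.001], [1.0, 0.012, -0.001], [-0.001, 0.001, -1.0]]
force: [-0.4, 0.5, -0.5]
width: 0.564
finger_force: 0.0
```

```bash
python3 to.py 0.551 -0.1975 0.016 0.5; python3 - <<'E'
from h import *
read_camera("side");marks(["slide_knob"],"side")
read_camera("top");marks(["slide_knob","plate1_c"],"top")
E
```

```text
shift [ 0.53  0.34 12.15] turn 0.004 t 7.38 tcp [ 0.5476 -0.2027  0.1375] yaw 0.71 F [-0.4  0.5 -0.5] w 47.9 ff 0.0 q7 37.4
side slide_knob [(0.72, [0.5534, -0.3398, 0.0515]), (0.7, [0.5059, -0.0101, 0.0237])]
top slide_knob [(0.51, [0.5393, 0.0334, 0.0612])]
top plate1_c [(0.55, [0.5533, -0.2138, 0.0311])]
```

>>> {"name": "arm_command", "arguments": {"moves": [[0.5,0.3,4,0],[0.5,0.3,8,0],[0.5,0.3,10,0],[0.5,0.3,11.5,0],[0.5,0.3,12.1,0],[0.5,0.3,12.1,0],[0.5,0.3,12.1,0]], "claw": 1}}

```text
clock: 8.22
eef_pos: [0.5509, -0.197, 0.0163]
orientation: [[-0.013, 1.0, 0.0], [1.0, 0.013, -0.0], [-0.0, 0.0, -1.0]]
force: [-0.3, 1.0, 1.3]
width: 0.999
finger_force: 0.0
```

```bash
python3 to.py 0.551 -0.1975 0.016 0.5
```

```text
shift [-0.05  0.01  0.03] turn 0.005 t 8.22 tcp [ 0.5509 -0.197   0.0163] yaw 0.76 F [-0.3  1.   1.3] w 85.0 ff 0.0 q7 41.0
```

Positioned; close the grip and draw.

>>> {"name": "arm_command", "arguments": {"moves": [[0,0,0,0],[0,0,0,0],[0,0,0,0],[0,0,0,0],[0,0,0,0],[0,0,0,0],[0,0,0,0],[0,0,0,0]], "claw": -1}}

```text
clock: 8.88
eef_pos: [0.5514, -0.1965, 0.0171]
orientation: [[-0.014, 1.0, 0.002], [1.0, 0.014, -0.0], [-0.0, 0.002, -1.0]]
force: [-1.5, 0.3, 5.3]
width: 0.503
finger_force: 61.1
```

>>> {"name": "arm_command", "arguments": {"moves": [[1,0,0,0],[2,0,0,0],[3,0,0,0],[4,0,0,0],[4.3,0,0,0],[4.3,0,0,0],[4.3,0,0,0]]}}

```text
clock: 9.47
eef_pos: [0.5515, -0.1512, 0.0171]
orientation: [[-0.016, 1.0, 0.002], [1.0, 0.016, 0.001], [0.001, 0.002, -1.0]]
force: [1.0, 2.2, 8.9]
width: 0.5
finger_force: 62.0
```

```bash
python3 to.py 0.551 -0.175 0.018 0.5; python3 - <<'E'
from h import *
i,d=read_camera("side"); save(cv2.resize(i[240:400,250:430],None,fx=4,fy=3.7),"pics/draw1.png")
marks(["plate1_c"],"side")
E
```

```text
shift [-2.38 -0.09 -0.09] turn 0.007 t 9.47 tcp [ 0.5515 -0.1512  0.0171] yaw 0.92 F [1.  2.2 8.9] w 42.5 ff 61.99965476989746 q7 38.2
side plate1_c [(0.66, [0.5551, -0.171, 0.032]), (0.19, [0.5078, -0.011, 0.0237])]
```

View pics/draw1.png

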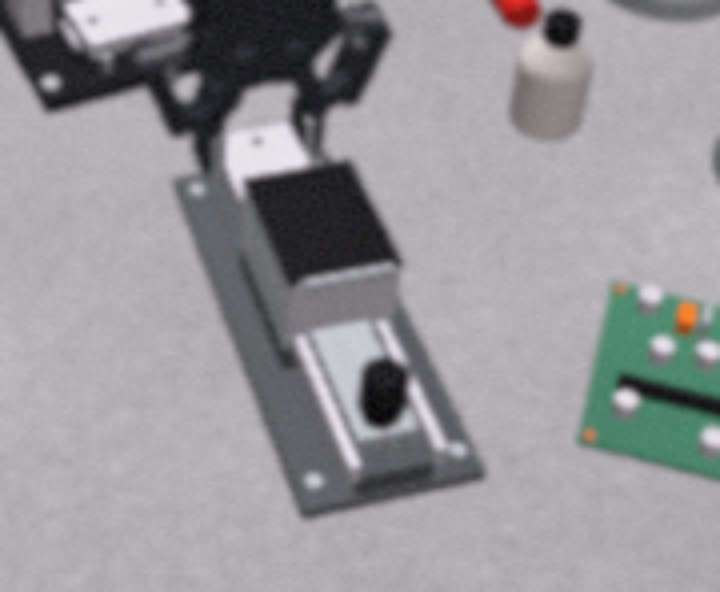

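>>> {"name": "arm_command", "arguments": {"moves": [[0,0,0,0],[0,0,0,0],[0,0,0,0],[0,0,0,0],[-0.7,0,0,0],[-1.4,0,0,0],[-2.1,0,-0.05,0],[-2.1,0,-0.05,0],[-2.1,0,-0.05,0],[-2.1,0,-0.05,0]], "claw": 0.35}}

```text
clock: 10.4
eef_pos: [0.5503, -0.1744, 0.0164]
orientation: [[-0.014, 1.0, -0.0], [1.0, 0.014, 0.0], [0.0, -0.0, -1.0]]
force: [-0.1, -0.3, -0.8]
width: 0.674
finger_force: 0.0
```

```bash
python3 to.py 0.551 -0.172 0.018 0.5; python3 - <<'E'
from h import *
i,d=read_camera("side")
marks(["plate1_c"],"side")
read_camera("top");marks(["plate1_c"],"top")
s=models.silhouettes("plate1_c","side"); print([(x['p'],x['pixels'].sum(),np.argwhere(x['pixels']).mean(0)) for x in s])
E
```

```text
shift [ 0.24  0.08 -0.16] turn 0.005 t 10.4 tcp [ 0.5503 -0.1744  0.0164] yaw 0.77 F [-0.1 -0.3 -0.8] w 57.3 ff 0.0 q7 39.6
side plate1_c [(0.74, [0.5559, -0.1713, 0.0328]), (0.32, [0.5067, -0.0145, 0.0219])]
top plate1_c [(0.57, [0.5529, -0.1682, 0.0303])]
[(0.74, np.int64(4401), array([331.16246308, 331.5387412 ])), (0.47, np.int64(218), array([281.47706422, 314.72477064]))]
```

>>> {"name": "arm_command", "arguments": {"moves": [[0.3,0.05,-0.2,0],[0.3,0.05,-0.2,0],[0.3,0.05,-0.2,0]]}}

```text
clock: 10.9
eef_pos: [0.5511, -0.1708, 0.0186]
orientation: [[-0.015, 1.0, 0.0], [1.0, 0.015, 0.0], [0.0, 0.0, -1.0]]
force: [-0.3, 0.4, 0.6]
width: 0.676
finger_force: 0.0
```

>>> {"name": "arm_command", "arguments": {"moves": [[0,0,0,0],[0,0,0,0],[0,0,0,0],[0,0,0,0],[0,0,0,0],[0,0,0,0]], "claw": -1}}

```text
clock: 11.4
eef_pos: [0.5512, -0.1714, 0.0188]
orientation: [[-0.014, 1.0, 0.001], [1.0, 0.014, -0.0], [-0.0, 0.001, -1.0]]
force: [-0.5, -0.3, 5.4]
width: 0.495
finger_force: 61.6
```

>>> {"name": "arm_command", "arguments": {"moves": [[0,0,-2,0],[0,0,-5,0],[0,0,-9,0],[0,0,-10,0],[0,0,-10,0]]}}

```text
clock: 11.82
eef_pos: [0.5528, -0.1722, 0.1212]
orientation: [[-0.014, 1.0, 0.006], [1.0, 0.014, -0.002], [-0.002, 0.006, -1.0]]
force: [0.2, -0.3, -1.4]
width: 0.502
finger_force: 61.3
```

```bash
python3 to.py 0.5811 -0.0009 0.12 -80.6
```

```text
shift [17.09  3.07  0.11] turn 1.421 t 11.82 tcp [ 0.5528 -0.1722  0.1212] yaw 0.8 F [ 0.2 -0.3 -1.4] w 42.7 ff 61.325873136520386 q7 35.9
```

>>> {"name": "arm_command", "arguments": {"moves": [[2,0.5,0,0.12],[4,1,0,0.24],[6,1.5,0,0.36],[8,2,0,0.48],[10,2.3,0,0.6],[12,2.5,0,0.72],[14,2.8,0,0.84],[16,3.1,0,0.96],[17.1,3.1,0,1.08],[17.1,3.1,0,1.2]]}}

```text
clock: 12.65
eef_pos: [0.5781, 0.0045, 0.1157]
orientation: [[0.927, 0.374, -0.005], [0.375, -0.927, 0.002], [-0.003, -0.004, -1.0]]
force: [0.2, -0.8, -1.1]
width: 0.499
finger_force: 61.3
```

```bash
python3 to.py 0.5811 -0.0009 0.04 -80.6
```

```text
shift [0.11 0.64 7.56] turn 0.22 t 12.65 tcp [0.5781 0.0045 0.1157] yaw -68.01 F [ 0.2 -0.8 -1.1] w 42.4 ff 61.266692876815796 q7 -32.0
```

>>> {"name": "arm_command", "arguments": {"moves": [[0.1,0.5,2,0.12],[0.1,0.5,4,0.22],[0.1,0.5,6,0.22],[0.1,0.5,7.5,0.22],[0.1,0.5,8,0.22],[0.1,0.5,8,0.22],[0.1,0.5,8,0.22],[0.1,0.5,8,0.22]]}}

```text
clock: 13.32
eef_pos: [0.5826, -0.0046, 0.0389]
orientation: [[0.987, 0.164, 0.001], [0.164, -0.987, -0.0], [0.001, 0.001, -1.0]]
force: [-0.4, -0.2, -1.3]
width: 0.496
finger_force: 61.3
```

```bash
python3 to.py 0.5811 -0.0009 0.0128 -80.6;  python3 - <<'E'
from h import *
i,d=read_camera("side"); save(cv2.resize(i[190:280,225:355],None,fx=5.5,fy=5.5,interpolation=cv2.INTER_CUBIC),"pics/nest2.png")
E
```

```text
shift [-0.09 -0.39  2.61] turn 0.0 t 13.32 tcp [ 0.5826 -0.0046  0.0389] yaw -80.58 F [-0.4 -0.2 -1.3] w 42.2 ff 61.26242280006409 q7 -36.2
```

View pics/nest2.png

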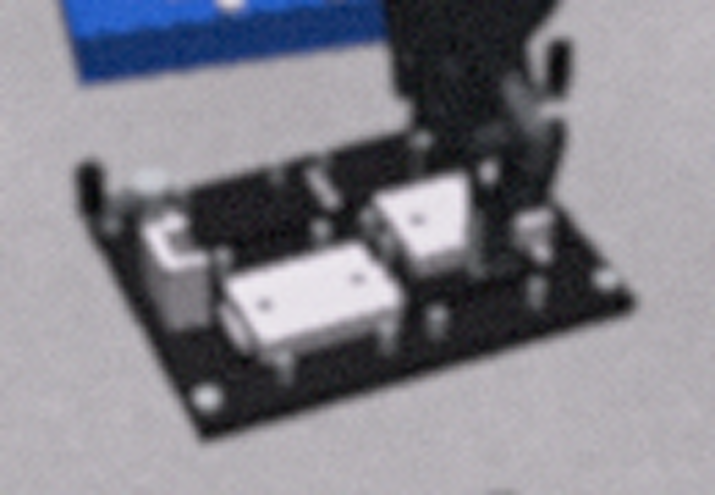

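The plate is held level over nest 2, at crop (430,215). I correct 4 mm sideways and lower it.

>>> {"name": "arm_command", "arguments": {"moves": [[-0.1,-0.4,0,0],[-0.1,-0.4,0.6,0],[-0.1,-0.4,0.9,0],[-0.1,-0.4,0.9,0]]}}

```text
clock: 13.7
eef_pos: [0.5802, 0.0001, 0.0289]
orientation: [[0.986, 0.164, -0.001], [0.164, -0.986, 0.0], [-0.001, -0.001, -1.0]]
force: [0.8, -0.8, -0.1]
width: 0.505
finger_force: 61.3
```

```bash
python3 to.py 0.5811 -0.0009 0.0128 -80.6
```

```text
shift [0.08 0.11 1.61] turn 0.001 t 13.7 tcp [5.802e-01 1.000e-04 2.890e-02] yaw -80.54 F [ 0.8 -0.8 -0.1] w 42.9 ff 61.269099712371826 q7 -35.8
```

>>> {"name": "arm_command", "arguments": {"moves": [[0,0.05,0.4,0],[0,0.05,0.8,0],[0,0.05,1.2,0],[0,0.05,1.5,0],[0,0.05,1.7,0],[0,0.05,1.7,0],[0,0.05,1.7,0]]}}

```text
clock: 14.28
eef_pos: [0.5805, -0.0009, 0.0128]
orientation: [[0.986, 0.164, -0.0], [0.164, -0.986, 0.001], [-0.0, -0.001, -1.0]]
force: [-1.7, -0.2, 5.2]
width: 0.501
finger_force: 61.9
```

```bash
python3 to.py 0.5811 -0.0009 0.0128 -80.6
```

```text
shift [0.06 0.01 0.  ] turn 0.0 t 14.28 tcp [ 0.5805 -0.0009  0.0128] yaw -80.57 F [-1.7 -0.2  5.2] w 42.6 ff 61.909929513931274 q7 -34.6
```

>>> {"name": "arm_command", "arguments": {"moves": [[0,0,0,0],[0,0,0,0],[0,0,0,0],[0,0,0,0],[0,0,-2,0],[0,0,-5,0],[0,0,-9,0],[0,0,-12,0],[0,0,-12,0]], "claw": 0.35}}

```text
clock: 15.03
eef_pos: [0.5844, -0.0023, 0.1382]
orientation: [[0.986, 0.164, 0.01], [0.164, -0.987, -0.001], [0.009, 0.003, -1.0]]
force: [0.3, -1.6, 0.1]
width: 0.676
finger_force: 0.0
```

```bash
python3 to.py 0.5515 -0.385 0.05 0.5
```

```text
shift [-9.59 37.2   8.83] turn -1.415 t 15.03 tcp [ 0.5844 -0.0023  0.1382] yaw -80.58 F [ 0.3 -1.6  0.1] w 57.4 ff 0.0 q7 -42.7
```

>>> {"name": "arm_command", "arguments": {"moves": [[-9.6,37.2,0,-1.415],[-9.6,37.2,0,-1.415],[-9.6,37.2,0,-1.415],[-9.6,37.2,0,-1.415],[-9.6,37.2,0,-1.415],[-9.6,37.2,0,-1.415],[-9.6,37.2,0,-1.415],[-9.6,37.2,0,-1.415],[-9.6,37.2,0,-1.415],[-9.6,37.2,0,-1.415]], "claw": -1}}

```text
clock: 15.87
eef_pos: [0.5432, -0.3938, 0.1328]
orientation: [[0.158, 0.987, -0.001], [0.987, -0.158, -0.008], [-0.008, 0.0, -1.0]]
force: [-0.9, -1.4, 0.7]
width: -0.002
finger_force: 0.0
```

>>> {"name": "arm_command", "arguments": {"moves": [[0,0,0,-0.175],[0,0,0,-0.175],[0,0,0,-0.175]]}}

```text
clock: 16.12
eef_pos: [0.5464, -0.3841, 0.132]
orientation: [[-0.019, 1.0, -0.0], [1.0, 0.019, 0.001], [0.001, -0.0, -1.0]]
force: [0.7, -0.8, 0.2]
width: -0.004
finger_force: 0.0
```

```bash
python3 to.py 0.5515 -0.378 0.05 0.5;  python3 - <<'E'
from h import *
i,d=read_camera("top")
marks(["plate1_c","jig"],"top")
E
```

```text
shift [0.59 0.52 8.2 ] turn 0.01 t 16.12 tcp [ 0.5464 -0.3841  0.132 ] yaw 1.08 F [ 0.7 -0.8  0.2] w -0.3 ff 0.0 q7 50.5
top plate1_c [(0.76, [0.5822, 0.001, 0.0252])]
top jig [(0.71, [0.5407, 0.03, -0.0021]), (0.5, [0.5091, -0.0138, 0.0209])]
```

>>> {"name": "arm_command", "arguments": {"moves": [[0,0.4,4,0.01],[0,0.4,8,0.01],[0,0.4,8.2,0.01],[0.5,0.4,8.2,0.01],[1.5,0.4,8.2,0.01],[2.5,0.4,8.2,0.01],[3.5,0.4,8.2,0.01],[4.5,0.4,8.2,0.01],[5.2,0.4,8.2,0.01],[5.6,0.4,8.2,0.01]]}}

```text
clock: 17.1
eef_pos: [0.5512, -0.3303, 0.0532]
orientation: [[-0.009, 1.0, 0.005], [1.0, 0.009, -0.008], [-0.008, 0.004, -1.0]]
force: [0.1, -8.2, -6.0]
width: -0.001
finger_force: 4.1
```

>>> {"name": "arm_command", "arguments": {"moves": [[0.2,0,0,0],[0.3,0,0,0],[0.3,0,0,0],[0.3,0,0,0]]}}

```text
clock: 17.43
eef_pos: [0.5512, -0.3299, 0.0533]
orientation: [[-0.007, 1.0, 0.005], [1.0, 0.007, -0.011], [-0.011, 0.005, -1.0]]
force: [1.2, -10.8, -6.3]
width: -0.0
finger_force: 5.0
```

>>> {"name": "arm_command", "arguments": {"moves": [[-2,0,0,0],[-4,0,0,0],[-5.5,0,0,0],[-5.5,0,-4,0],[-5.5,0,-8,0],[-4,0,-8.5,0],[0,0,-8.5,0],[4,0,-8.5,0],[8,0,-8.5,0],[12.1,0,-8.5,0]]}}

```text
clock: 18.27
eef_pos: [0.5496, -0.2008, 0.138]
orientation: [[-0.009, 1.0, 0.004], [1.0, 0.009, 0.0], [-0.0, 0.004, -1.0]]
force: [0.9, 0.9, 0.2]
width: 0.0
finger_force: 0.0
```

>>> {"name": "arm_command", "arguments": {"moves": [[1,0,0,0],[1,0,0,0],[1,0,0,0],[1,0,0,0],[1,0,0,0],[1,0,0,0]], "claw": 1}}

```text
clock: 18.77
eef_pos: [0.5486, -0.1954, 0.1358]
orientation: [[-0.006, 1.0, 0.001], [1.0, 0.006, -0.001], [-0.001, 0.001, -1.0]]
force: [-0.6, -0.4, 0.1]
width: 0.845
finger_force: 0.0
```

```bash
python3 to.py 0.551 -0.1965 0.016 0.5
```

```text
shift [-0.1   0.23 11.98] turn -0.002 t 18.77 tcp [ 0.5486 -0.1954  0.1358] yaw 0.37 F [-0.6 -0.4  0.1] w 71.8 ff 0.0 q7 37.4
```

>>> {"name": "arm_command", "arguments": {"moves": [[-0.1,0.2,4,0],[-0.1,0.2,8,0],[-0.1,0.2,10,0],[-0.1,0.2,11.5,0],[-0.1,0.2,11.9,0],[-0.1,0.2,11.9,0],[-0.1,0.2,11.9,0]]}}

```text
clock: 19.35
eef_pos: [0.5511, -0.1956, 0.017]
orientation: [[-0.008, 1.0, 0.001], [1.0, 0.008, -0.001], [-0.001, 0.001, -1.0]]
force: [-0.0, 0.5, 0.3]
width: 1.0
finger_force: 0.0
```

>>> {"name": "arm_command", "arguments": {"moves": [[0,0,0,0],[0,0,0,0],[0,0,0,0],[0,0,0,0],[0,0,0,0],[0,0,0,0],[0,0,0,0],[0,0,0,0]], "claw": -1}}

```text
clock: 20.02
eef_pos: [0.5515, -0.1947, 0.0176]
orientation: [[-0.009, 1.0, 0.002], [1.0, 0.009, -0.0], [-0.0, 0.002, -1.0]]
force: [-1.1, 0.2, 5.5]
width: 0.496
finger_force: 61.0
```

>>> {"name": "arm_command", "arguments": {"moves": [[1,0,0,0],[2,0,0,0],[3,0,0,0],[4,0,0,0],[4.3,0,0,0],[4.3,0,0,0],[4.3,0,0,0]]}}

```text
clock: 20.6
eef_pos: [0.5517, -0.1494, 0.0176]
orientation: [[-0.011, 1.0, 0.002], [1.0, 0.011, 0.001], [0.001, 0.002, -1.0]]
force: [0.6, 2.4, 8.0]
width: 0.497
finger_force: 61.9
```

```bash
python3 to.py 0.551 -0.172 0.018 0.5; python3 - <<'E'
from h import *
i,d=read_camera("side")
marks(["plate1_c","slide_knob"],"side")
E
```

```text
shift [-2.26 -0.1  -0.04] turn 0.002 t 20.6 tcp [ 0.5517 -0.1494  0.0176] yaw 0.63 F [0.6 2.4 8. ] w 42.3 ff 61.899240016937256 q7 38.9
side plate1_c [(0.48, [0.5804, 0.0, 0.0281])]
side slide_knob [(0.56, [0.5546, -0.3418, 0.0532])]
```

>>> {"name": "arm_command", "arguments": {"moves": [[0,0,0,0],[0,0,0,0],[0,0,0,0],[0,0,0,0],[-0.7,0,-0.2,0],[-1.4,0,-0.2,0],[-2.1,0,-0.2,0],[-2.1,0,-0.2,0],[-2.1,0,-0.2,0],[-2.1,0,-0.2,0]], "claw": 0.35}}

```text
clock: 21.58
eef_pos: [0.5504, -0.1725, 0.0183]
orientation: [[-0.009, 1.0, -0.0], [1.0, 0.009, 0.0], [0.0, -0.0, -1.0]]
force: [0.1, 0.3, -0.5]
width: 0.677
finger_force: 0.0
```

```bash
python3 to.py 0.551 -0.172 0.018 0.5; python3 - <<'E'
from h import *
i,d=read_camera("side")
marks(["plate1_c"],"side")
i,d=read_camera("top")
marks(["plate1_c"],"top")
E
```

```text
shift [0.05 0.06 0.03] turn -0.0 t 21.58 tcp [ 0.5504 -0.1725  0.0183] yaw 0.49 F [ 0.1  0.3 -0.5] w 57.6 ff 0.0 q7 40.2
side plate1_c [(0.56, [0.5822, 0.0012, 0.0288]), (0.28, [0.5502, -0.1801, 0.0228])]
top plate1_c [(0.92, [0.5811, -0.0, 0.0262]), (0.48, [0.5566, 0.3674, 0.0373])]
```

>>> {"name": "arm_command", "arguments": {"moves": [[0,0,0,0],[0,0,0,0],[0,0,0,0],[0,0,0,0],[0,0,0,0],[0,0,0,0]], "claw": -1}}

```text
clock: 22.28
eef_pos: [0.5509, -0.1724, 0.0187]
orientation: [[-0.009, 1.0, 0.001], [1.0, 0.009, 0.0], [0.0, 0.001, -1.0]]
force: [0.0, 0.9, 4.7]
width: 0.498
finger_force: 61.4
```

>>> {"name": "arm_command", "arguments": {"moves": [[0,0,-2,0],[0,0,-5,0],[0,0,-9,0],[0,0,-10,0],[0,0,-10,0]]}}

```text
clock: 22.7
eef_pos: [0.5525, -0.1734, 0.1212]
orientation: [[-0.009, 1.0, 0.006], [1.0, 0.009, -0.002], [-0.002, 0.005, -1.0]]
force: [0.7, -0.1, -1.0]
width: 0.499
finger_force: 61.3
```

```bash
python3 to.py 0.4980 0.0603 0.12 -80.6;  python3 - <<'E'
from h import *
i,d=read_camera("side"); save(cv2.resize(i[180:380,210:400],None,fx=3.5,fy=3,interpolation=cv2.INTER_CUBIC),"pics/p2.png")
E
```

```text
shift [23.42 -5.24  0.05] turn 1.416 t 22.7 tcp [ 0.5525 -0.1734  0.1212] yaw 0.52 F [ 0.7 -0.1 -1. ] w 42.5 ff 61.323734521865845 q7 36.7
```

View pics/p2.png

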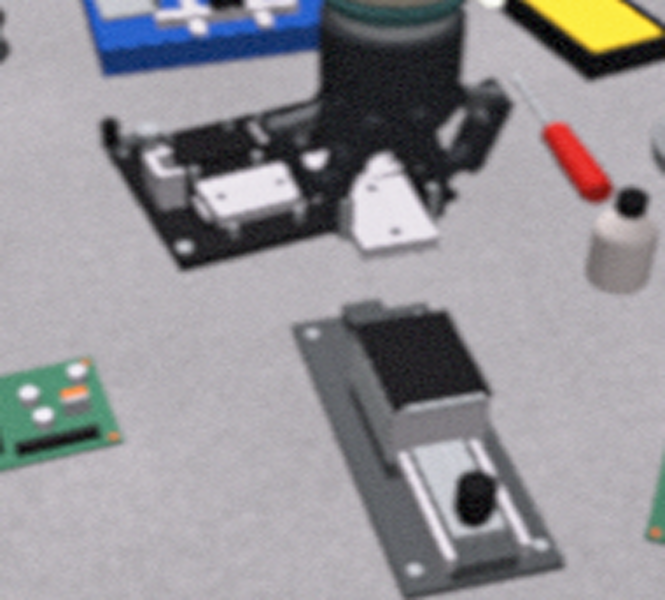

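The plate is held at crop (395,220), the slide is home, and the ledge is empty. Next I go to nest 3.

>>> {"name": "arm_command", "arguments": {"moves": [[23.4,-5.2,0,1.415],[23.4,-5.2,0,1.415],[23.4,-5.2,0,1.415],[23.4,-5.2,0,1.415],[23.4,-5.2,0,1.415],[23.4,-5.2,0,1.415],[23.4,-5.2,0,1.415],[23.4,-5.2,0,1.415],[23.4,-5.2,0,1.415],[23.4,-5.2,0,1.415]]}}

```text
clock: 23.58
eef_pos: [0.4948, 0.0612, 0.1164]
orientation: [[0.948, 0.319, -0.004], [0.319, -0.948, -0.002], [-0.004, 0.0, -1.0]]
force: [0.7, 0.1, -0.9]
width: 0.499
finger_force: 61.3
```

>>> {"name": "arm_command", "arguments": {"moves": [[0,0,2,0.175],[0,0,4,0.175],[0,0,6,0.175],[0,0,7.5,0.175],[0,0,7.8,0.175],[0,0,7.8,0.175],[0,0,7.8,0.175]]}}

```text
clock: 24.17
eef_pos: [0.4959, 0.0605, 0.04]
orientation: [[0.988, 0.154, -0.002], [0.154, -0.988, -0.001], [-0.002, 0.001, -1.0]]
force: [-0.0, 0.7, -0.4]
width: 0.497
finger_force: 61.3
```

```bash
python3 to.py 0.4980 0.0603 0.0128 -80.6
```

```text
shift [0.21 0.05 2.72] turn -0.01 t 24.17 tcp [0.4959 0.0605 0.04  ] yaw -81.16 F [-0.   0.7 -0.4] w 42.2 ff 61.28036856651306 q7 -35.0
```

>>> {"name": "arm_command", "arguments": {"moves": [[0.2,0.05,0,-0.01],[0.2,0.05,0.6,-0.01],[0.2,0.05,1.0,-0.01],[0.2,0.05,1.0,-0.01]]}}

```text
clock: 24.5
eef_pos: [0.4983, 0.0611, 0.0301]
orientation: [[0.986, 0.164, -0.001], [0.164, -0.986, 0.0], [-0.0, -0.0, -1.0]]
force: [-0.1, -0.5, 0.4]
width: 0.497
finger_force: 61.3
```

```bash
python3 to.py 0.4980 0.0603 0.0128 -80.6
```

```text
shift [-0.04  0.07  1.73] turn 0.001 t 24.5 tcp [0.4983 0.0611 0.0301] yaw -80.55 F [-0.1 -0.5  0.4] w 42.3 ff 61.32445693016052 q7 -33.9
```

>>> {"name": "arm_command", "arguments": {"moves": [[0,0,0.4,0],[0,0,0.8,0],[0,0,1.2,0],[0,0,1.6,0],[0,0,1.8,0],[0,0,1.8,0],[0,0,1.8,0]]}}

```text
clock: 25.08
eef_pos: [0.4983, 0.0608, 0.0127]
orientation: [[0.987, 0.164, -0.0], [0.164, -0.987, 0.001], [-0.0, -0.001, -1.0]]
force: [-1.3, 0.7, 4.9]
width: 0.499
finger_force: 61.9
```

```bash
python3 to.py 0.4980 0.0603 0.0128 -80.6
```

```text
shift [-0.04  0.05 -0.01] turn 0.0 t 25.08 tcp [0.4983 0.0608 0.0127] yaw -80.58 F [-1.3  0.7  4.9] w 42.4 ff 61.94917917251587 q7 -32.9
```

>>> {"name": "arm_command", "arguments": {"moves": [[0,0,0,0],[0,0,0,0],[0,0,0,0],[0,0,0,0],[0,0,-2,0],[0,0,-5,0],[0,0,-9,0],[0,0,-12,0],[0,0,-12,0]], "claw": 0.35}}

```text
clock: 25.83
eef_pos: [0.5018, 0.0602, 0.1372]
orientation: [[0.986, 0.164, 0.009], [0.164, -0.987, 0.0], [0.009, 0.001, -1.0]]
force: [0.8, -0.1, -1.0]
width: 0.674
finger_force: 0.0
```

>>> {"name": "arm_command", "arguments": {"moves": [[-2,44.8,0,-1.415],[-2,44.8,0,-1.415],[-2,44.8,0,-1.415],[-2,44.8,0,-1.415],[-2,44.8,0,-1.415],[-2,44.8,0,-1.415],[-2,44.8,0,-1.415],[-2,44.8,0,-1.415],[-2,44.8,0,-1.415],[-2,44.8,0,-1.415]], "claw": -1}}

```text
clock: 26.67
eef_pos: [0.5481, -0.3547, 0.132]
orientation: [[0.15, 0.989, -0.0], [0.989, -0.15, 0.001], [0.001, -0.0, -1.0]]
force: [1.4, -0.1, -0.2]
width: 0.002
finger_force: 0.0
```

```bash
python3 to.py 0.5515 -0.382 0.05 0.5;  python3 - <<'E'
from h import *
i,d=read_camera("top")
marks(["plate1_c","clamp_grip","slide_knob"],"top")
E
```

```text
shift [-2.65  0.75  8.2 ] turn -0.159 t 26.67 tcp [ 0.5481 -0.3547  0.132 ] yaw -8.61 F [ 1.4 -0.1 -0.2] w 0.1 ff 0.0 q7 40.4
top plate1_c [(0.66, [0.5841, 0.0012, 0.0247]), (0.54, [0.5821, -0.0034, 0.0215])]
top clamp_grip [(0.68, [0.5556, 0.3687, 0.0393]), (0.61, [0.4251, 0.0328, 0.0665])]
top slide_knob [(0.76, [0.5528, -0.3483, 0.0525])]
```

>>> {"name": "arm_command", "arguments": {"moves": [[-2.7,0.7,0,-0.12],[-2.7,0.7,0,-0.159],[-2.7,0.7,0,-0.159]]}}

```text
clock: 27.12
eef_pos: [0.5511, -0.3798, 0.132]
orientation: [[-0.004, 1.0, -0.001], [1.0, 0.004, 0.001], [0.001, -0.001, -1.0]]
force: [0.2, -0.3, -0.5]
width: 0.002
finger_force: 0.0
```

```bash
python3 to.py 0.5515 -0.382 0.05 0.5
```

```text
shift [-0.23  0.04  8.2 ] turn -0.005 t 27.12 tcp [ 0.5511 -0.3798  0.132 ] yaw 0.2 F [ 0.2 -0.3 -0.5] w 0.2 ff 0.0 q7 48.4
```

>>> {"name": "arm_command", "arguments": {"moves": [[-0.2,0,4,0],[-0.2,0,8,0],[-0.2,0,8.2,0],[0.2,0,8.2,0],[1.2,0,8.2,0],[2.2,0,8.2,0],[3.2,0,8.2,0],[4.2,0,8.2,0],[4.9,0,8.2,0],[5.3,0,8.2,0]]}}

```text
clock: 27.95
eef_pos: [0.5521, -0.3298, 0.0531]
orientation: [[-0.003, 1.0, 0.004], [1.0, 0.003, -0.007], [-0.007, 0.004, -1.0]]
force: [-0.6, -13.1, -5.6]
width: -0.001
finger_force: 7.6
```

>>> {"name": "arm_command", "arguments": {"moves": [[0.2,0,0,0],[0.3,0,0,0],[0.3,0,0,0],[0.3,0,0,0]]}}

```text
clock: 28.28
eef_pos: [0.552, -0.3299, 0.0532]
orientation: [[-0.001, 1.0, 0.005], [1.0, 0.001, -0.01], [-0.01, 0.005, -1.0]]
force: [0.4, -11.1, -7.2]
width: 0.004
finger_force: 5.2
```

>>> {"name": "arm_command", "arguments": {"moves": [[-2,0,0,0],[-4,0,0,0],[-5.5,0,0,0],[-5.5,0,-4,0],[-5.5,0,-8,0],[-4,0,-8.5,0],[0,0,-8.5,0],[4,0,-8.5,0],[8,0,-8.5,0],[12.1,0,-8.5,0]]}}

```text
clock: 29.12
eef_pos: [0.5515, -0.2006, 0.138]
orientation: [[-0.003, 1.0, 0.004], [1.0, 0.003, 0.0], [0.0, 0.004, -1.0]]
force: [0.6, -0.7, 0.6]
width: -0.001
finger_force: 0.0
```

>>> {"name": "arm_command", "arguments": {"moves": [[0.9,0,0,0],[0.9,0,0,0],[0.9,0,0,0],[0.9,0,0,0],[0.9,0,0,0],[0.9,0,0,0]], "claw": 1}}

```text
clock: 29.62
eef_pos: [0.5505, -0.1964, 0.1358]
orientation: [[-0.0, 1.0, 0.001], [1.0, 0.0, -0.001], [-0.001, 0.001, -1.0]]
force: [-0.3, -0.0, -0.4]
width: 0.846
finger_force: 0.0
```

```bash
python3 to.py 0.551 -0.1965 0.016 0.5
```

```text
shift [-0.    0.04 11.98] turn -0.008 t 29.62 tcp [ 0.5505 -0.1964  0.1358] yaw 0.02 F [-0.3 -0.  -0.4] w 71.9 ff 0.0 q7 36.2
```

>>> {"name": "arm_command", "arguments": {"moves": [[0,0,4,-0.008],[0,0,8,-0.008],[0,0,10,-0.008],[0,0,11.5,-0.008],[0,0,11.9,-0.008],[0,0,11.9,-0.008],[0,0,11.9,-0.008]]}}

```text
clock: 30.2
eef_pos: [0.551, -0.1956, 0.017]
orientation: [[-0.01, 1.0, 0.001], [1.0, 0.01, -0.001], [-0.001, 0.001, -1.0]]
force: [0.2, -0.8, 0.1]
width: 1.001
finger_force: 0.0
```

>>> {"name": "arm_command", "arguments": {"moves": [[0,0,0,0],[0,0,0,0],[0,0,0,0],[0,0,0,0],[0,0,0,0],[0,0,0,0],[0,0,0,0],[0,0,0,0]], "claw": -1}}

```text
clock: 30.87
eef_pos: [0.5514, -0.1947, 0.0176]
orientation: [[-0.011, 1.0, 0.002], [1.0, 0.011, -0.0], [-0.0, 0.002, -1.0]]
force: [-0.6, -0.6, 6.4]
width: 0.494
finger_force: 60.9
```

>>> {"name": "arm_command", "arguments": {"moves": [[1,0,0,0],[2,0,0,0],[3,0,0,0],[4,0,0,0],[4.3,0,0,0],[4.3,0,0,0],[4.3,0,0,0]]}}

```text
clock: 31.45
eef_pos: [0.5516, -0.1495, 0.0176]
orientation: [[-0.013, 1.0, 0.002], [1.0, 0.013, 0.001], [0.001, 0.002, -1.0]]
force: [-0.1, 2.1, 9.3]
width: 0.5
finger_force: 61.9
```

```bash
python3 to.py 0.551 -0.172 0.018 0.5; python3 - <<'E'
from h import *
i,d=read_camera("side")
marks(["slide_knob"],"side")
E
```

```text
shift [-2.25 -0.09 -0.04] turn 0.004 t 31.45 tcp [ 0.5516 -0.1495  0.0176] yaw 0.74 F [-0.1  2.1  9.3] w 42.5 ff 61.88310384750366 q7 37.8
side slide_knob [(0.82, [0.5527, -0.3412, 0.0522])]
```

>>> {"name": "arm_command", "arguments": {"moves": [[0,0,0,0],[0,0,0,0],[0,0,0,0],[0,0,0,0],[-0.7,0,-0.2,0],[-1.4,0,-0.2,0],[-2.1,0,-0.2,0],[-2.1,0,-0.2,0],[-2.1,0,-0.2,0],[-2.1,0,-0.2,0]], "claw": 0.35}}

```text
clock: 32.38
eef_pos: [0.5502, -0.1726, 0.0183]
orientation: [[-0.01, 1.0, -0.0], [1.0, 0.01, 0.0], [0.0, -0.0, -1.0]]
force: [-0.1, 0.5, 0.9]
width: 0.676
finger_force: 0.0
```

>>> {"name": "arm_command", "arguments": {"moves": [[0,0,0,0],[0,0,0,0],[0,0,0,0],[0,0,0,0],[0,0,0,0],[0,0,0,0]], "claw": -1}}

```text
clock: 32.88
eef_pos: [0.5506, -0.1723, 0.0187]
orientation: [[-0.011, 1.0, 0.0], [1.0, 0.011, 0.0], [0.0, 0.0, -1.0]]
force: [0.6, 2.4, 3.1]
width: 0.498
finger_force: 61.3
```

>>> {"name": "arm_command", "arguments": {"moves": [[0,0,-2,0],[0,0,-5,0],[0,0,-9,0],[0,0,-10,0],[0,0,-10,0]]}}

```text
clock: 33.3
eef_pos: [0.5524, -0.1735, 0.1213]
orientation: [[-0.011, 1.0, 0.006], [1.0, 0.011, -0.002], [-0.002, 0.006, -1.0]]
force: [-0.2, -0.8, -2.1]
width: 0.498
finger_force: 61.3
```

```bash
python3 to.py 0.5690 0.0721 0.12 -80.6
```

```text
shift [24.54  1.93  0.09] turn 1.418 t 33.3 tcp [ 0.5524 -0.1735  0.1213] yaw 0.63 F [-0.2 -0.8 -2.1] w 42.3 ff 61.30529165267944 q7 35.8
```

>>> {"name": "arm_command", "arguments": {"moves": [[24.5,1.9,0,1.418],[24.5,1.9,0,1.418],[24.5,1.9,0,1.418],[24.5,1.9,0,1.418],[24.5,1.9,0,1.418],[24.5,1.9,0,1.418],[24.5,1.9,0,1.418],[24.5,1.9,0,1.418],[24.5,1.9,0,1.418],[24.5,1.9,0,1.418]]}}

```text
clock: 34.13
eef_pos: [0.5653, 0.0729, 0.1163]
orientation: [[0.947, 0.321, -0.003], [0.321, -0.947, -0.001], [-0.004, 0.0, -1.0]]
force: [-0.2, 0.5, -0.4]
width: 0.498
finger_force: 61.3
```

>>> {"name": "arm_command", "arguments": {"moves": [[0,0,2,0.168],[0,0,4,0.168],[0,0,6,0.168],[0,0,7.5,0.168],[0,0,7.8,0.168],[0,0,7.8,0.168],[0,0,7.8,0.168]]}}

```text
clock: 34.72
eef_pos: [0.5664, 0.0721, 0.04]
orientation: [[0.987, 0.163, -0.001], [0.163, -0.987, -0.001], [-0.001, 0.001, -1.0]]
force: [0.6, 0.8, 0.3]
width: 0.497
finger_force: 61.2
```

```bash
python3 to.py 0.5690 0.0721 0.0128 -80.6
```

```text
shift [0.26 0.04 2.72] turn -0.001 t 34.72 tcp [0.5664 0.0721 0.04  ] yaw -80.64 F [0.6 0.8 0.3] w 42.3 ff 61.23175621032715 q7 -42.6
```

>>> {"name": "arm_command", "arguments": {"moves": [[0.2,0.05,0,0],[0.2,0.05,0.6,0],[0.2,0.05,1.0,0],[0.2,0.05,1.0,0]]}}

```text
clock: 35.05
eef_pos: [0.5684, 0.0727, 0.0299]
orientation: [[0.987, 0.163, -0.001], [0.163, -0.987, 0.0], [-0.001, -0.0, -1.0]]
force: [-0.9, -0.6, -0.9]
width: 0.496
finger_force: 61.2
```

```bash
python3 to.py 0.5690 0.0721 0.0128 -80.6
```

```text
shift [0.05 0.07 1.71] turn -0.0 t 35.05 tcp [0.5684 0.0727 0.0299] yaw -80.61 F [-0.9 -0.6 -0.9] w 42.2 ff 61.24889373779297 q7 -42.0
```

>>> {"name": "arm_command", "arguments": {"moves": [[0.05,0,0.4,0],[0.05,0,0.8,0],[0.05,0,1.2,0],[0.05,0,1.6,0],[0.05,0,1.8,0],[0.05,0,1.8,0],[0.05,0,1.8,0]]}}

```text
clock: 35.63
eef_pos: [0.5691, 0.0725, 0.0127]
orientation: [[0.987, 0.163, -0.0], [0.163, -0.987, 0.0], [-0.0, -0.001, -1.0]]
force: [-1.2, 0.2, 3.4]
width: 0.5
finger_force: 61.8
```

>>> {"name": "arm_command", "arguments": {"moves": [[0,0,0,0],[0,0,0,0],[0,0,0,0],[0,0,0,0],[0,0,-2,0],[0,0,-5,0],[0,0,-9,0],[0,0,-12,0],[0,0,-14,0],[0,0,-14,0]], "claw": 0.35}}

```text
clock: 36.47
eef_pos: [0.5721, 0.072, 0.1568]
orientation: [[0.987, 0.163, 0.008], [0.163, -0.987, 0.001], [0.008, 0.001, -1.0]]
force: [0.9, -0.1, -0.3]
width: 0.673
finger_force: 0.0
```

>>> {"name": "arm_command", "arguments": {"moves": [[-8,-12,-4,0],[-8,-12,-4,0],[-8,-12,-4,0],[-8,-12,-4,0],[-8,-12,-4,0]]}}

```text
clock: 36.88
eef_pos: [0.4666, 0.183, 0.192]
orientation: [[0.985, 0.17, -0.004], [0.17, -0.985, 0.003], [-0.004, -0.004, -1.0]]
force: [0.0, -0.4, -0.5]
width: 0.675
finger_force: 0.0
```

```bash
python3 to.py 0.5690 0.0721 0.0128 -80.6;python3 - <<'E'
from h import *
i,d=read_camera("top");A=cv2.resize(i[145:275,95:325],None,fx=3.4,fy=3.4,interpolation=cv2.INTER_CUBIC); save(A,"pics/full.png")
marks(["clamp_grip","plate1_c"],"top"); read_camera("side"); marks(["clamp_grip"],"side")
E
```

```text
shift [ 8.27 12.75 17.83] turn 0.007 t 36.88 tcp [0.4666 0.183  0.192 ] yaw -80.19 F [ 0.  -0.4 -0.5] w 57.3 ff 0.0 q7 -62.7
top clamp_grip [(0.36, [0.5552, -0.1837, 0.0244]), (0.21, [0.5414, 0.0272, 0.0007])]
top plate1_c [(0.65, [0.5806, 0.001, 0.0273])]
side clamp_grip [(0.71, [0.5499, 0.3632, 0.0336]), (0.44, [0.7113, -0.3394, 0.0031])]
```

View pics/full.png

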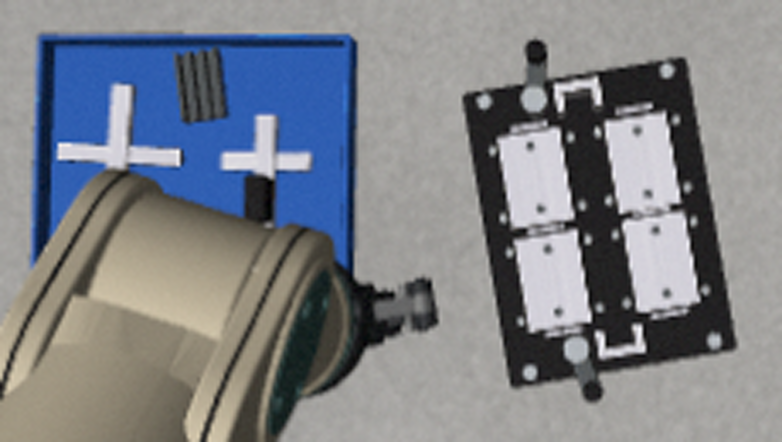

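All four nests are filled. The clamp's visible end is at crop (120,90), the same as before. I measure the clamp from the first top picture and check that it hasn't moved.

```bash
cat > clamp.py <<'E'
from h import *
a=cv2.cvtColor(cv2.imread("pics/top0.png"),cv2.COLOR_BGR2RGB)
b,_=read_camera("top")
w=np.abs(a[160:195,105:150].astype(int)-b[160:195,105:150]).mean(); print("diff at clamp end",w)
def blob(im):
    s=im[150:255,104:152].astype(int); m=((s.min(2)>140)).astype(np.uint8)
    n,l,st,c=cv2.connectedComponentsWithStats(m); 
    return l,st
l,st=blob(a); print(st)
s=a[150:255,104:152].astype(int); m=s.min(2)>140
m[70:,35:]=0
ys,xs=np.nonzero(m); P=back(np.c_[xs+104,ys+150],.022,"top")[:,:2]
# fit: spine 170x14 + arms 88 x ? at +-36 ; use maximise overlap
from scipy.optimize import minimize
def inside(q,aw=.010):
    R=np.array([[np.cos(q[2]),-np.sin(q[2])],[np.sin(q[2]),np.cos(q[2])]]); L=(P-q[:2])@R
    x,y=np.abs(L).T
    d1=np.maximum(x-.085,y-.007); d2=np.maximum(np.abs(x-.036)-aw/2,y-.044)
    return np.maximum(np.minimum(d1,d2),0)
f=lambda q: (inside(q)**2).sum()*1e6
r=min((minimize(f,[.555,.365,t],method='Nelder-Mead') for t in(-.1,-.05,0,.05)),key=lambda r:r.fun); print(r.x,r.fun,len(P))
u=np.array([np.cos(r.x[2]),np.sin(r.x[2])]);L=(P-r.x[:2])@np.c_[u,[-u[1],u[0]]]
print("extent x",L[:,0].min(),L[:,0].max(),"y",L[:,1].min(),L[:,1].max())
dk=(a[190:220,112:142].max(2)<50); ys,xs=np.nonzero(dk); print("grip dark", len(ys), back([[xs.mean()+112,ys.mean()+190]],.045,"top"))
E
python3 clamp.py
```

```text
diff at clamp end 3.70010582010582
[[   0    4   48   99 3878]
 [   0    0   48   32  240]
 [   8   20   36   28  311]
 [   0   34    1    8    8]
 [   6   62   36   30  340]
 [  38   76   10   21  167]
 [   0  103   48    2   96]]
[ 0.56372832  0.37432615 -0.01786055] 437347.2220543092 941
extent x -0.12896474023128973 0.11967308294780975 y -0.05852081246523794 0.055828517999408925
grip dark 113 [[0.55139739 0.36403972 0.045     ]]
```

```bash
sed -i 's/^m\[70:,35:\]=0/m=(l==2)|(l==4)/' clamp.py; python3 clamp.py
```

```text
diff at clamp end 3.820952380952381
[[   0    4   48   99 3878]
 [   0    0   48   32  240]
 [   8   20   36   28  311]
 [   0   34    1    8    8]
 [   6   62   36   30  340]
 [  38   76   10   21  167]
 [   0  103   48    2   96]]
[ 0.55163902  0.36735296 -0.05970675] 36.395388399599746 651
extent x -0.08536907546845204 0.08345964228117259 y -0.04402265994287583 0.04152791048881407
grip dark 113 [[0.55139739 0.36403972 0.045     ]]
```

```bash
python3 to.py 0.5510 0.3668 0.12 -93.4
```

```text
shift [ 10.9  -17.51   7.21] turn 0.221 t 37.23 tcp [0.4715 0.1765 0.1922] yaw -80.75 F [-0.3  0.1  0.5] w 57.4 ff 0.0 q7 -62.6
```

>>> {"name": "arm_command", "arguments": {"moves": [[10.9,-17.5,0,0.22],[10.9,-17.5,0,0.22],[10.9,-17.5,0,0.22],[10.9,-17.5,0,0.22],[10.9,-17.5,0,0.22],[10.9,-17.5,3,0.22],[10.9,-17.5,7,0.22],[10.9,-17.5,10,0.22],[10.9,-17.5,10,0.22],[10.9,-17.5,10,0.22]]}}

```text
clock: 38.07
eef_pos: [0.5496, 0.3668, 0.0911]
orientation: [[0.998, -0.058, -0.002], [-0.058, -0.998, -0.002], [-0.002, 0.003, -1.0]]
force: [0.2, -0.2, 0.2]
width: 0.679
finger_force: 0.0
```

```bash
python3 to.py 0.5510 0.3668 0.024 -93.4; python3 - <<'E'
from h import *
i,d=read_camera("side"); save(cv2.resize(i[110:220,200:350],None,fx=5,fy=5,interpolation=cv2.INTER_CUBIC),"pics/cl.png"); marks(["clamp_grip"],"side")
print(proj([[.5510,.3668,.05],[.551+.085,.3668-.005,.022],[.551-.085,.3668+.005,.022]],"side"))
E
```

```text
shift [ 0.15 -0.03  6.71] turn 0.001 t 38.07 tcp [0.5496 0.3668 0.0911] yaw -93.32 F [ 0.2 -0.2  0.2] w 57.7 ff 0.0 q7 -87.7
side clamp_grip []
[[265.91889661 155.75277829]
 [293.09707457 160.78536127]
 [239.04083313 166.46060496]]
```

View pics/cl.png

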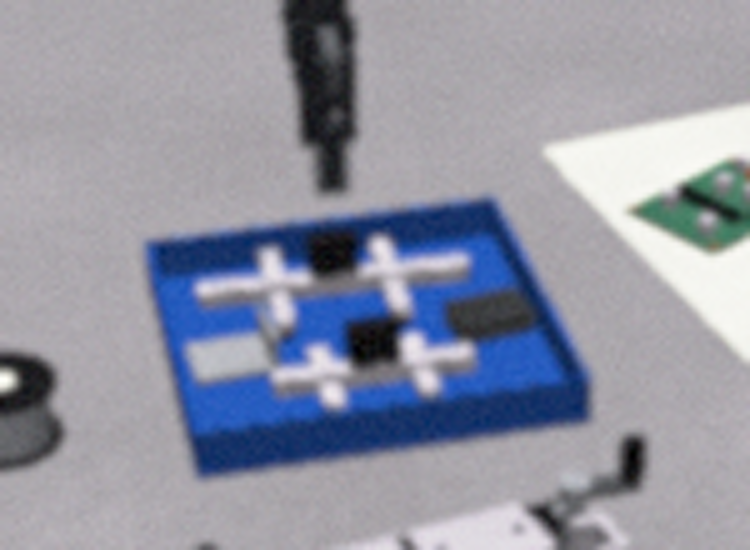

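The projected grip and spine ends land on the large clamp in the side view: grip at crop (332,240), ends at (197,290) and (468,260). Descend and grip.

>>> {"name": "arm_command", "arguments": {"moves": [[0.1,0.05,2,0],[0.1,0.05,4,0],[0.1,0.05,5.5,0],[0.1,0.05,6.5,0],[0.1,0.05,6.7,0],[0.1,0.05,6.7,0]]}}

```text
clock: 38.67
eef_pos: [0.5511, 0.3678, 0.0258]
orientation: [[0.998, -0.056, 0.0], [-0.056, -0.998, 0.0], [0.0, -0.0, -1.0]]
force: [0.4, 0.8, 0.2]
width: 0.676
finger_force: 0.0
```

>>> {"name": "arm_command", "arguments": {"moves": [[0,0,0,0],[0,0,0,0],[0,0,0,0],[0,0,0,0],[0,0,0,0],[0,0,0,0],[0,0,0,0],[0,0,0,0]], "claw": -1}}

```text
clock: 39.33
eef_pos: [0.5514, 0.368, 0.0265]
orientation: [[0.998, -0.056, 0.001], [-0.056, -0.998, 0.001], [0.001, -0.001, -1.0]]
force: [0.1, -0.2, 6.4]
width: 0.174
finger_force: 59.7
```

```bash
python3 to.py 0.5510 0.3668 0.14 -93.4
```

```text
shift [ -0.02   0.11 -11.35] turn 0.003 t 39.33 tcp [0.5514 0.368  0.0265] yaw -93.22 F [ 0.1 -0.2  6.4] w 14.8 ff 59.710054993629456 q7 -84.6
```

>>> {"name": "arm_command", "arguments": {"moves": [[0,0,-1,0],[0,0,-3,0],[0,0,-6,0],[0,0,-9,0],[0,0,-11.5,0],[0,0,-11.5,0]]}}

```text
clock: 39.83
eef_pos: [0.5538, 0.3682, 0.1463]
orientation: [[0.998, -0.056, 0.008], [-0.056, -0.998, 0.003], [0.007, -0.004, -1.0]]
force: [0.7, -0.5, -1.5]
width: 0.176
finger_force: 58.9
```

```bash
python3 to.py 0.5396 0.0297 0.14 -80.6
```

```text
shift [ 0.49 33.88  0.5 ] turn -0.22 t 39.83 tcp [0.5538 0.3682 0.1463] yaw -93.23 F [ 0.7 -0.5 -1.5] w 14.9 ff 58.8623321056366 q7 -90.0
```

>>> {"name": "arm_command", "arguments": {"moves": [[0.4,3,0,0],[0.4,6.5,0,0],[0.4,10,0,-0.05],[0.4,13.5,0,-0.1],[0.4,17,0,-0.15],[0.4,20.5,0,-0.2],[0.4,24,0,-0.22],[0.4,27.5,0,-0.22],[0.4,31,0,-0.22],[0.4,33.5,0,-0.22]]}}

```text
clock: 40.67
eef_pos: [0.5347, 0.0295, 0.1404]
orientation: [[0.987, 0.16, -0.001], [0.16, -0.987, -0.002], [-0.001, 0.001, -1.0]]
force: [0.5, -0.9, -2.0]
width: 0.17
finger_force: 58.9
```

>>> {"name": "arm_command", "arguments": {"moves": [[0,0,1,0],[0,0,3,0],[0,0,4,0],[0,0,4,0],[0,0,4,0],[0,0,4,0]]}}

```text
clock: 41.17
eef_pos: [0.5362, 0.0333, 0.1008]
orientation: [[0.987, 0.164, 0.0], [0.164, -0.987, -0.0], [0.0, 0.0, -1.0]]
force: [-0.3, 0.2, -1.8]
width: 0.171
finger_force: 58.9
```

```bash
python3 to.py 0.5396 0.0297 0.0525 -80.6; python3 - <<'E'
from h import *
i,d=read_camera("side"); save(cv2.resize(i[170:270,215:355],None,fx=5.5,fy=5.5,interpolation=cv2.INTER_CUBIC),"pics/cl2.png")
j,_=read_camera("top"); print(j.shape); save(j,"pics/t_cl2.png")
E
```

```text
shift [0.27 0.41 4.83] turn 0.0 t 41.17 tcp [0.5362 0.0333 0.1008] yaw -80.58 F [-0.3  0.2 -1.8] w 14.6 ff 58.92373859882355 q7 -40.5
(420, 560, 3)
```

View pics/cl2.png

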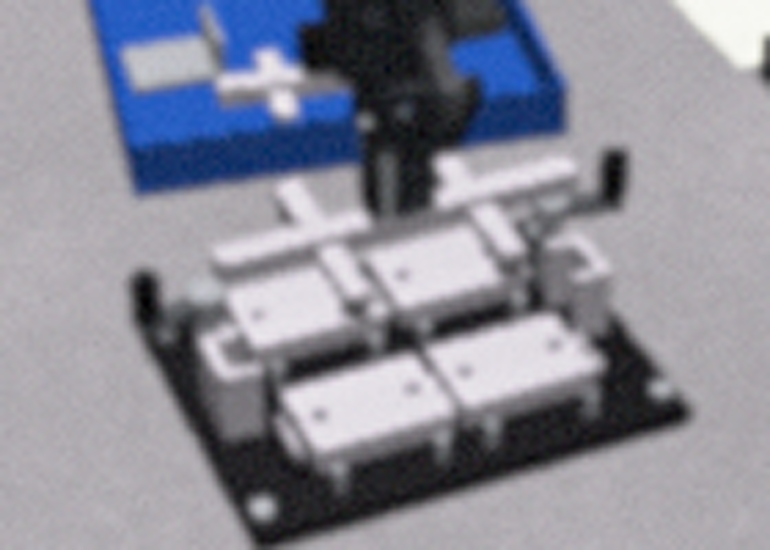

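The clamp hangs level over the jig, ends at crop (215,255) and (575,165). I work out its offset in the grip along the spine.

```bash
python3 - <<'E'
from h import *
o=env.get_obs(); T=np.array(o['eef_pos']); R=np.array(o['orientation']); print(T)
org=lambda u,v:[215+(u+.5)/5.5-.5,170+(v+.5)/5.5-.5]
z=T[2]-.0045
e=back([org(216,254),org(575,164)],z,"side"); print(e, np.linalg.norm(e[1]-e[0]))
m=e.mean(0)-T; print("centre minus tcp along tool x,y mm",(R.T@m*1000).round(1))
# calibration check: side view of jig brackets' notch & predicted spine ends for seated clamp
f=frame((.5396,.0297),np.radians(9.4))
P=proj([f(-.085,0,.048),f(.085,0,.048),f(-.105,-.080,.01),f(.105,-.080,.01)],"side"); print("pred crop",((P-[215,170]+.5)*5.5-.5).round(0))
im=cv2.cvtColor(cv2.imread("pics/t_cl2.png"),cv2.COLOR_BGR2RGB)
x=cv2.resize(im[150:270,220:320],None,fx=4.5,fy=4.5,interpolation=cv2.INTER_CUBIC); save(x,"pics/t_cl2c.png")
E
```

```text
[0.53645112 0.03330213 0.10110246]
[[0.45282992 0.01853067 0.09660246]
 [0.6199722  0.04307221 0.09660246]] 0.16893439171315391
centre minus tcp along tool x,y mm [-0.5  2.5  4.5]
pred crop [[230. 344.]
 [578. 248.]
 [255. 538.]
 [696. 405.]]
```

View pics/t_cl2c.png

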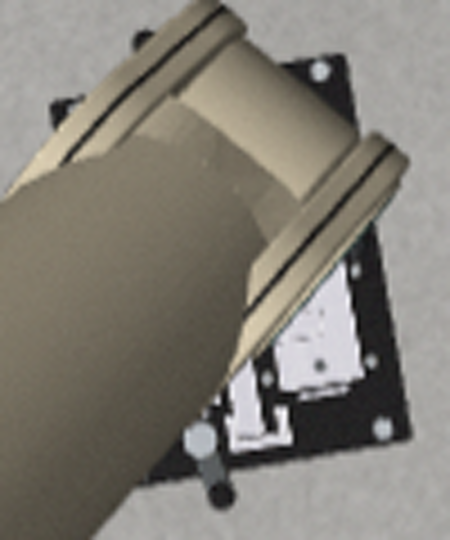

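>>> {"name": "arm_command", "arguments": {"moves": [[0.3,0.35,0,0],[0.3,0.35,1,0],[0.3,0.35,2,0],[0.3,0.35,2.4,0],[0.3,0.35,2.4,0]]}}

```text
clock: 41.68
eef_pos: [0.5382, 0.0303, 0.0749]
orientation: [[0.987, 0.163, -0.003], [0.163, -0.987, 0.0], [-0.003, -0.001, -1.0]]
force: [-0.2, 0.7, -2.9]
width: 0.171
finger_force: 59.0
```

```bash
python3 to.py 0.5400 0.0297 0.0525 -80.6
```

```text
shift [0.17 0.09 2.24] turn -0.0 t 41.68 tcp [0.5382 0.0303 0.0749] yaw -80.62 F [-0.2  0.7 -2.9] w 14.5 ff 58.992308378219604 q7 -38.4
```

>>> {"name": "arm_command", "arguments": {"moves": [[0.1,0.05,0.4,0],[0.1,0.05,0.8,0],[0.1,0.05,1.0,0],[0.1,0.05,1.0,0]]}}

```text
clock: 42.02
eef_pos: [0.5402, 0.0298, 0.066]
orientation: [[0.987, 0.163, -0.001], [0.163, -0.987, 0.0], [-0.001, -0.0, -1.0]]
force: [0.3, -0.4, -2.9]
width: 0.175
finger_force: 59.0
```

```bash
python3 to.py 0.5400 0.0297 0.0525 -80.6
```

```text
shift [-0.02  0.01  1.35] turn -0.0 t 42.02 tcp [0.5402 0.0298 0.066 ] yaw -80.62 F [ 0.3 -0.4 -2.9] w 14.9 ff 59.0015584230423 q7 -37.6
```

>>> {"name": "arm_command", "arguments": {"moves": [[0,0,0.3,0],[0,0,0.6,0],[0,0,0.9,0],[0,0,1.2,0],[0,0,1.35,0],[0,0,1.4,0],[0,0,1.4,0]]}}

```text
clock: 42.6
eef_pos: [0.5405, 0.0297, 0.0526]
orientation: [[0.987, 0.163, 0.0], [0.163, -0.987, 0.0], [0.0, -0.0, -1.0]]
force: [-0.2, 0.6, -1.7]
width: 0.173
finger_force: 59.0
```

```bash
python3 to.py 0.5400 0.0297 0.0525 -80.6; python3 - <<'E'
from h import *
i,d=read_camera("side"); save(cv2.resize(i[170:270,215:355],None,fx=5.5,fy=5.5,interpolation=cv2.INTER_CUBIC),"pics/cl3.png")
E
```

```text
shift [-0.05 -0.    0.01] turn -0.0 t 42.6 tcp [0.5405 0.0297 0.0526] yaw -80.62 F [-0.2  0.6 -1.7] w 14.7 ff 59.0261971950531 q7 -36.5
```

View pics/cl3.png

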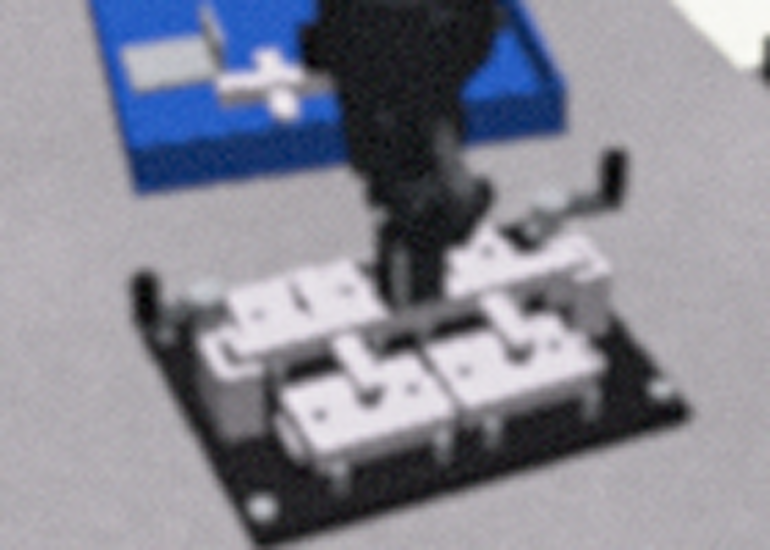

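Both spine ends lie in their notches, at crop (220,350) and (590,260). I lower one more millimetre and release.

>>> {"name": "arm_command", "arguments": {"moves": [[0,0,0.1,0],[0,0,0.1,0],[0,0,0.1,0]]}}

```text
clock: 42.9
eef_pos: [0.5407, 0.0297, 0.0525]
orientation: [[0.987, 0.163, 0.001], [0.163, -0.987, 0.001], [0.001, -0.001, -1.0]]
force: [-1.2, 1.4, 7.8]
width: 0.174
finger_force: 60.5
```

>>> {"name": "arm_command", "arguments": {"moves": [[0,0,0,0],[0,0,0,0],[0,0,0,0],[0,0,0,0],[0,0,-2,0],[0,0,-5,0],[0,0,-8,0],[0,0,-8,0]], "claw": 0.0}}

```text
clock: 43.57
eef_pos: [0.5437, 0.0287, 0.1359]
orientation: [[0.987, 0.163, 0.008], [0.163, -0.987, -0.001], [0.008, 0.002, -1.0]]
force: [1.6, 0.4, 0.9]
width: 0.499
finger_force: 0.0
```

```bash
python3 - <<'E'
from h import *
f=frame((.5396,.0297),np.radians(9.4)); print("home",f(0,0,.062),"pivots",f(-.085,.03,.07),f(.085,.03,.07))
for c in("side","top"):
    read_camera(c); marks(["clamp_grip","latch_near_knob","latch_far_knob"],c)
E
python3 to.py 0.54 0.03 0.13 -80.6
```

```text
home [0.5396 0.0297 0.062 ] pivots [0.45084159 0.04541446 0.07      ] [0.61855885 0.07317987 0.07      ]
side clamp_grip [(0.59, [0.5384, 0.0293, 0.0608]), (0.33, [0.5436, 0.0305, 0.0587]), (0.17, [0.4991, 0.0618, 0.0266])]
side latch_near_knob []
side latch_far_knob [(0.53, [0.6536, 0.0618, 0.0662])]
top clamp_grip []
top latch_near_knob [(0.6, [0.426, 0.0322, 0.0659])]
top latch_far_knob [(0.42, [0.552, -0.3454, 0.0524])]
shift [ 0.01 -0.03  0.05] turn -0.0 t 43.97 tcp [0.5399 0.0297 0.1305] yaw -80.63 F [-0.6  0.2  0.5] w 42.3 ff 0.0 q7 -42.9
```

The clamp is seated: the side mark gives (0.5384, 0.0293, 0.061). I swing the near latch with closed fingers, first along -y and then along +x.

>>> {"name": "arm_command", "arguments": {"moves": [[-4,-2,0,0],[-8,-4,0,0],[-11.3,-5,0,0],[-11.3,-5,0,0],[-11.3,-5,0,0],[-11.3,-5,3,0],[-11.3,-5,6,0],[-11.3,-5,6.7,0],[-11.3,-5,6.7,0],[-11.3,-5,6.7,0]], "claw": -1}}

```text
clock: 44.8
eef_pos: [0.422, 0.06, 0.0642]
orientation: [[0.987, 0.162, 0.0], [0.162, -0.987, -0.0], [0.0, 0.001, -1.0]]
force: [0.4, 0.2, -0.1]
width: -0.003
finger_force: 0.0
```

```bash
cat > jt.py <<'E'
from h import *
o=env.get_obs(); a=np.radians(9.4); d=np.array(o['eef_pos'])[:2]-[.5396,.0297]
R=np.array(o['orientation'])
print("jig mm",1e3*np.array([np.cos(a)*d[0]+np.sin(a)*d[1],-np.sin(a)*d[0]+np.cos(a)*d[1]]).round(4),"z",o['eef_pos'][2].round(4),"yaw",np.degrees(np.arctan2(R[1,1],R[0,1])).round(1),"F",np.round(o['force'],1),"w",o['width'],"t",o['clock'])
E
python3 jt.py
```

```text
jig mm [-111.1   49.1] z 0.0642 yaw -80.7 F [ 0.4  0.2 -0.1] w -0.0025267857850736447 t 44.8
```

>>> {"name": "arm_command", "arguments": {"moves": [[0,0.5,0,0],[0,1.0,0,0],[0,1.5,0,0],[0,1.9,0,0],[0.1,2.1,0,0],[0.1,2.1,0,0]]}}

```text
clock: 45.3
eef_pos: [0.4262, 0.0399, 0.0649]
orientation: [[0.987, 0.163, 0.002], [0.163, -0.987, 0.0], [0.002, -0.0, -1.0]]
force: [0.7, 0.8, -1.1]
width: -0.0
finger_force: 0.7
```

```bash
python3 jt.py; python3 - <<'E'
from h import *
read_camera("top"); marks(["latch_near_knob"],"top");read_camera("side"); marks(["latch_near_knob"],"side")
E
```

```text
jig mm [-110.2   28.6] z 0.0649 yaw -80.6 F [ 0.7  0.8 -1.1] w -0.00041885752416234067 t 45.3
top latch_near_knob []
side latch_near_knob [(0.64, [0.4337, 0.0174, 0.0678])]
```

>>> {"name": "arm_command", "arguments": {"moves": [[0,-0.4,0,0],[-1.9,-0.4,0,0],[-1.9,-0.4,0,0],[-1.9,1,0,0],[-1.9,2.4,0,0],[-1.9,2.4,0,0],[-1.9,2.4,0,0]]}}

```text
clock: 46.08
eef_pos: [0.4106, 0.013, 0.0645]
orientation: [[0.987, 0.161, -0.0], [0.161, -0.987, -0.0], [-0.0, 0.0, -1.0]]
force: [0.4, 1.1, 0.7]
width: 0.0
finger_force: 0.0
```

```bash
python3 jt.py
```

```text
jig mm [-129.9    4.6] z 0.0645 yaw -80.7 F [0.4 1.1 0.7] w 0.0003001973017440645 t 46.0833
```

>>> {"name": "arm_command", "arguments": {"moves": [[0.6,0,0,0],[1.2,0,0,0],[1.8,0,0,0],[2.3,0,0,0],[2.7,0,0,0],[2.8,0,0,0],[2.8,0,0,0],[2.8,0,0,0]]}}

```text
clock: 46.75
eef_pos: [0.4378, 0.0184, 0.0643]
orientation: [[0.987, 0.164, -0.001], [0.164, -0.987, 0.0], [-0.001, -0.0, -1.0]]
force: [-2.4, -1.7, -0.2]
width: -0.004
finger_force: 1.1
```

```bash
python3 jt.py; python3 - <<'E'
from h import *
read_camera("side"); marks(["latch_near_knob"],"side")
f=frame((.5396,.0297),np.radians(9.4)); print(f(-.085,0,.068))
E
```

```text
jig mm [-102.3    5.4] z 0.0643 yaw -80.6 F [-2.4 -1.7 -0.2] w -0.0035804551999441465 t 46.75
side latch_near_knob [(0.58, [0.4566, 0.0132, 0.0674])]
[0.45574137 0.01581729 0.068     ]
```

>>> {"name": "arm_command", "arguments": {"moves": [[-0.7,0,0,0],[-0.9,0,-3,0],[-0.9,0,-6,0],[2,-1,-7,0],[6,-3,-7,0],[10,-4.5,-7,0],[14,-4.5,-7,0],[18,-4.5,-7,0],[21.5,-4.5,-7,0],[21.5,-4.5,-7,0]]}}

```text
clock: 47.68
eef_pos: [0.6501, 0.0998, 0.1345]
orientation: [[0.986, 0.168, 0.009], [0.168, -0.986, 0.001], [0.009, 0.001, -1.0]]
force: [0.4, -0.2, -0.1]
width: -0.004
finger_force: 0.0
```

>>> {"name": "arm_command", "arguments": {"moves": [[0,0,0,0],[0,0,0,0],[0,0,3,0],[0,0,6,0],[0,0,7,0],[0,0,7,0],[0,0,7,0]]}}

```text
clock: 48.27
eef_pos: [0.6424, 0.097, 0.065]
orientation: [[0.987, 0.162, -0.0], [0.162, -0.987, -0.0], [-0.0, -0.0, -1.0]]
force: [0.3, -0.5, 0.5]
width: 0.002
finger_force: 0.0
```

```bash
python3 jt.py
```

```text
jig mm [112.4  49.7] z 0.065 yaw -80.7 F [ 0.3 -0.5  0.5] w 0.00220758396985193 t 48.2667
```

>>> {"name": "arm_command", "arguments": {"moves": [[0,0.5,0,0],[0,1.0,0,0],[0,1.5,0,0],[-0.1,1.9,0,0],[-0.1,2.15,0,0],[-0.1,2.15,0,0]]}}

```text
clock: 48.77
eef_pos: [0.6452, 0.0754, 0.0648]
orientation: [[0.987, 0.162, -0.0], [0.162, -0.987, 0.0], [-0.0, -0.0, -1.0]]
force: [-0.3, 1.8, 1.2]
width: -0.002
finger_force: 0.7
```

>>> {"name": "arm_command", "arguments": {"moves": [[0,-0.4,0,0],[1.8,-0.4,0,0],[2.2,-0.4,0,0],[2.2,1,0,0],[2.2,2.4,0,0],[2.2,2.4,0,0],[2.2,2.4,0,0]]}}

```text
clock: 49.35
eef_pos: [0.6706, 0.0526, 0.0647]
orientation: [[0.987, 0.159, -0.0], [0.159, -0.987, -0.001], [-0.0, 0.001, -1.0]]
force: [-0.4, 0.6, -0.6]
width: -0.008
finger_force: 0.0
```

```bash
python3 jt.py; python3 - <<'E'
from h import *
a=np.radians(9.4)
for c in("side","top"):
    read_camera(c); marks(["latch_far_knob"],c)
f=frame((.5396,.0297),np.radians(9.4)); print(f(.106,.008,.068),f(.085,0,.068))
E
```

```text
jig mm [133.    1.2] z 0.0647 yaw -80.9 F [-0.4  0.6 -0.6] w -0.007793849684471508 t 49.35
side latch_far_knob [(0.66, [0.643, 0.0472, 0.0673])]
top latch_far_knob [(0.58, [0.6421, 0.0549, 0.0641]), (0.36, [0.571, 0.0731, 0.0224])]
[0.64287004 0.05490513 0.068     ] [0.62345863 0.04358271 0.068     ]
```

>>> {"name": "arm_command", "arguments": {"moves": [[-0.6,-0.3,0,0],[-1.2,-0.3,0,0],[-1.8,-0.3,0,0],[-2.4,-0.3,0,0],[-2.8,-0.3,0,0],[-3.1,-0.3,0,0],[-3.1,-0.3,0,0],[-3.1,-0.3,0,0]]}}

```text
clock: 50.22
eef_pos: [0.6397, 0.0546, 0.0645]
orientation: [[0.987, 0.164, -0.0], [0.164, -0.987, 0.001], [-0.0, -0.001, -1.0]]
force: [1.9, -0.3, 0.2]
width: 0.002
finger_force: 0.8
```

```bash
python3 jt.py; python3 - <<'E'
from h import *
for c in("side",):
    read_camera(c); marks(["latch_far_knob"],c)
E
```

```text
jig mm [102.9   8.2] z 0.0645 yaw -80.6 F [ 1.9 -0.3  0.2] w 0.0023590840563163513 t 50.2167
side latch_far_knob [(0.63, [0.6247, 0.0345, 0.0674])]
```

>>> {"name": "arm_command", "arguments": {"moves": [[-0.15,0.2,0,0],[-0.15,0.2,0,0],[-0.15,0.2,0,0]]}}

```text
clock: 50.57
eef_pos: [0.6395, 0.0543, 0.0644]
orientation: [[0.986, 0.165, 0.001], [0.165, -0.986, 0.004], [0.002, -0.003, -1.0]]
force: [3.0, 4.4, -0.1]
width: 0.002
finger_force: 2.6
```

>>> {"name": "arm_command", "arguments": {"moves": [[0.7,0,0,0],[1.2,0,-3,0],[1.2,0,-7,0],[1.2,-2,-10,0],[0,-6,-12,0],[-2,-10,-12,0],[-4,-14,-12,0],[-6,-18,-12,0],[-6,-22,-12,0],[-6,-24,-12,0]]}}

```text
clock: 51.4
eef_pos: [0.5371, 0.2819, 0.1838]
orientation: [[0.986, 0.165, -0.004], [0.165, -0.986, 0.001], [-0.004, -0.001, -1.0]]
force: [-0.3, 0.4, -0.4]
width: -0.003
finger_force: 0.0
```

>>> {"name": "arm_command", "arguments": {"moves": [[-12,-12,0,0],[-12,-12,0,0],[-12,-12,0,0],[-12,-12,0,0],[-12,-12,0,0],[-12,-12,0,0]]}}

```text
clock: 51.9
eef_pos: [0.399, 0.3794, 0.1835]
orientation: [[0.986, 0.169, -0.003], [0.169, -0.986, -0.001], [-0.004, 0.001, -1.0]]
force: [0.8, -0.2, -0.4]
width: -0.001
finger_force: 0.0
```

```bash
python3 jt.py; python3 - <<'E'
from h import *
f=frame((.5396,.0297),np.radians(9.4)); print(f(-.085,0,.068),f(.085,0,.068))
t,_=read_camera("top"); marks(["latch_near_knob","latch_far_knob","clamp_grip"],"top")
s,_=read_camera("side"); marks(["latch_near_knob","latch_far_knob","clamp_grip","slide_knob"],"side")
A=cv2.resize(t[150:270,220:320],(400,480),interpolation=cv2.INTER_CUBIC);B=cv2.resize(s[170:390,220:380],(349,480),interpolation=cv2.INTER_CUBIC)
save(np.hstack([A,B]),"pics/end.png")
E
```

```text
jig mm [-81.6 368. ] z 0.1835 yaw -80.3 F [ 0.8 -0.2 -0.4] w -0.0008682995088434999 t 51.9
[0.45574137 0.01581729 0.068     ] [0.62345863 0.04358271 0.068     ]
top latch_near_knob [(0.58, [0.4596, 0.0138, 0.0678]), (0.56, [0.5832, -0.0014, 0.0256])]
top latch_far_knob [(0.44, [0.7075, -0.3365, 0.0022]), (0.43, [0.6235, 0.0433, 0.0673])]
top clamp_grip [(0.72, [0.5471, 0.0288, 0.0702])]
side latch_near_knob [(0.61, [0.5423, 0.0278, 0.0612]), (0.53, [0.4546, 0.0146, 0.0674])]
side latch_far_knob [(0.49, [0.6223, 0.035, 0.07])]
side clamp_grip [(0.72, [0.5394, 0.0291, 0.0594]), (0.22, [0.5673, 0.0762, 0.0267])]
side slide_knob [(0.65, [0.5524, -0.3408, 0.0527])]
```

View pics/end.png

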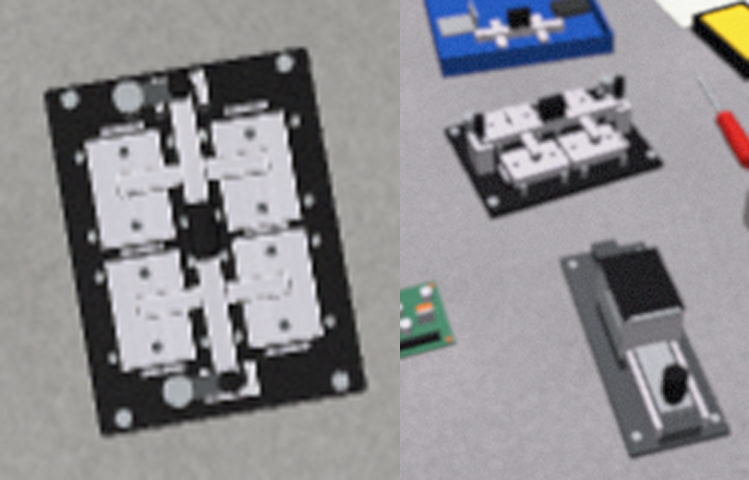

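Both latches lie across the notches (top view, knobs at (232,380) and (183,88)). The clamp is seated, the ledge is clear, the slide is home, and the arm touches nothing.

```bash
python3 -c "
from rig import env
print(env.finish_job())"
```

```text
the job is handed in; nothing more can be done
None
```

The job is handed in at about 52 s on the robot clock (no verdict was returned): nests 2, 3 and 4 were filled from the magazine (nest 1 already held a plate), the large clamp is seated with both latches shut, the slide is home, and the circuit boards were never touched.

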